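Walk the bench scale to its stop, stack the cartons on it, print the label

TASK

Walk the heavy bench scale across the table with pushes on its two rear corners in turn, never pushing on its display, until its whole front edge is flush against the steel stop bar and the scale sits about midway along the bar. Then stack all the cartons on its pan in one square column, each lying level on the one below, lengthwise parallel to the stop bar and centred over the pan. With the column standing, press the white button on the label printer, and leave the jar and the tall bottle where they are.

Things in the scene. Friction and masses are not known exactly. Their poses are not given: they have to be found in the camera images.
- bar_face (a point): Steel stop bar, fixed to the table: 30 mm thick, 220 mm long, 40 mm high. This point is the middle of its working face at table level. Its x axis is level and points from the scale's side into the bar (the direction to walk the scale), y runs along the bar, z up.
- scale: Bench scale: a loose flat grey slab with a steel pan on top, too wide to grip, 150 mm along its x (rear to front), 170 mm along y, about 1.7 kg, sliding at 8 to 20 N. Origin: centre of its underside; x points to its front (the edge for the bar), y to its left. Its flat rear face, 75 mm behind, is 37 mm high; push at its rear corners: black rubber pads, 49 to 83 mm either side of the middle.
- pan (a point): Centre of the upper surface of the scale's flat steel pan (138 mm by 158 mm), 45 mm above the table and straight above the scale's origin. x points to the scale's front, y to its left, z up.
- corner_left (a point): The scale's front left lower corner, at table level (75 mm ahead and 85 mm left of the pan's centre). Axes as the pan's.
- corner_right (a point): The scale's front right lower corner, at table level (75 mm ahead and 85 mm right of the pan's centre). Axes as the pan's.
- display: The scale's black display, fixed to the middle of its rear face: sticks out 45 mm to the rear, 60 mm wide, top 40 mm above the table. Must not be pushed. Origin at table level in the middle of the scale's rear face; axes as the pan's.
- print (a joint): Label printer's round white push button, 28 mm across, on a black housing on top of the grey printer, which is fixed to the table, 120 mm by 110 mm and 85 mm high. Pressed straight down; 0 is up, 0.006 m fully down, where the spring pushes back with 5 N; it counts as pressed beyond 0.004.
- print_top (a point): Centre of the upper surface of that button, when it is up or down. z up.
- carton1_center (a point): Closed plain cardboard carton, 130 mm long (its x axis), 64 mm wide (y) and 48 mm high (z), about 0.25 kg, lying on a wide side; all cartons are alike. This point is its centre. Three to five are present.
- carton2_center (a point): Closed plain cardboard carton, 130 mm long (its x axis), 64 mm wide (y) and 48 mm high (z), about 0.25 kg, lying on a wide side; all cartons are alike. This point is its centre. Three to five are present.
- carton3_center (a point): Closed plain cardboard carton, 130 mm long (its x axis), 64 mm wide (y) and 48 mm high (z), about 0.25 kg, lying on a wide side; all cartons are alike. This point is its centre. Three to five are present.
- carton4_center (a point): Closed plain cardboard carton, 130 mm long (its x axis), 64 mm wide (y) and 48 mm high (z), about 0.25 kg, lying on a wide side; all cartons are alike. This point is its centre. Three to five are present.
- carton5_center (a point): Closed plain cardboard carton, 130 mm long (its x axis), 64 mm wide (y) and 48 mm high (z), about 0.25 kg, lying on a wide side; all cartons are alike. This point is its centre. Three to five are present.
- jar: Bystander: glass jar, 70 mm across, 75 mm high, beyond the scale. Origin at its foot.
- spray: Bystander: upright white bottle, 60 mm across, 170 mm high, beyond the cartons. Origin at its foot.

How it is judged:
By the outcome, as a careful person would: the job done as asked, in the order asked, and still so for the second after the job is handed in, with the robot touching nothing.
Of carton1, carton2, carton3, carton4, carton5 only 3 to 5 are there at a start; the rules pass over those that are not, and their reading is None.
At some moment in a run one of carton1, carton2, carton3, carton4, carton5 may be knocked a few centimetres aside while the robot is not near it.
Once in a run the grip may slacken for a moment while it holds something.
It also fails if it takes over 210 s, if anything falls off the work surface, if the arm or the gripper's body presses on something with over 40 N, if the wrist force passes 120 N, or if a joint passes its speed limit or range.

ROBOT

A 6-joint arm with a two-finger parallel gripper is mounted at the origin on the work surface. World frame = base frame: x ahead of the robot, y to its left, z up, the work surface at z = 0. Lengths are in m, angles in rad, forces in N, time in s.
With the tool pointing down it reaches from about 0.25 to 0.725 m from the base axis. Payload 4 kg.
Tool frame: the origin (TCP) lies midway between the tips of the shut fingers; the grasp point (between the pads) lies 19 mm behind it; x points along the fingers, z is the direction in which the jaws open and shut, and the axes are right-handed (so a half turn about x gives the same grasp; the last joint's range is limited). The gripper opens to 85 mm and grips with 20 to 120 N. Pads are 22 mm wide; open, the fingers measure 114 mm over their backs; the gripper's body (76 mm by 85 mm) begins 54 mm behind the grasp point. The pads swing forward as they close: fully open they stand 13 mm farther back than shut.
Start: joints at [-1.194, 0.241, 0.005, 1.335, 0, 1.571], TCP at [0.184, -0.465, 0.198] pointing down, gripper open.
Joint ranges: [-2.72, 2.72], [-1.05, 1.87], [-1.09, 1.28], [-1.99, 2.15], [-1.42, 1.44], [-3.14, 3.14]. Speed limits (rad/s): [2.79, 2.79, 3.14, 3.14, 3.14, 3.14].

INTERFACE

Orientations are given as a rotation vector (axis times angle).
In Python, from station import ctrl gives the robot as it stands. The module is installed in compiled form; this text tells all that it offers.
- The arm moves only by the shell command python3 -m inch 'ROWS' [FORCE]. ROWS is JSON, a list of rows, each an object with "linear": the shift along the world's x, y, z in m, a list of three; "dr": the turn, a rotation vector about the world's x, y, z in degrees, a list of three; "grip": the opening, from 0 (shut) to 1 (fully open). A call has 1 to 8 rows; each row shifts and turns the commanded pose from where the row before left it; what a row does not reach is not made up. A row lasts 1/12 s, in which the tool goes at most 41.7 mm and 7.16 degrees, less where a joint would pass 70% of its speed; a pose out of reach is approached as far as the arm can. A call with a gripper value outside its range is refused whole. The fingers move at their own pace and stop on an object; FORCE is the grip in N (left out, the last holds). Time passes only in rows, so rows that do not move let the fingers close. It gives the time, the measured TCP pose, the force and the opening at its end, in the units of the state.
- ctrl.sense(): the state, without advancing time (a new reading comes with each control period).
- ctrl.get_image(name): name is "scene" or "top" or "wrist"; returns (picture, depth): 384x512x3 uint8, red, green, blue; 384x512 float32, m along the optical axis (not along the pixel's ray), 0 where there is no reading.
- ctrl.calibration(name): a dict with "fx", "fy", "cx", "cy" (pixels), "k1" (the pictures are not rectified: a ray, as slopes to the right and down, at radius r is drawn at 1 + k1 r^2 times it, then the intrinsics apply), "cam_to_world" (4x4, takes a point from camera to world coordinates). Camera axes: x right, y up, looking along -z (the intrinsics and any distortion apply to the point x, -y, -z); pixel columns grow to the right and rows downward; lengths in m; the calibration is good to about 2 mm. A picture is of the moment at which its call begins: read the wrist's pose just before it. calibration takes no time and is no camera call; for the wrist camera it gives the pose at the moment of the call.
- ctrl.close_job(): hands the job in, once; it reports no verdict.
Trained networks look in the newest picture that a camera, given by its name, has taken for a name from the list of things; names that differ only in an ending like _2 or _b are one class to them, and where a whole thing is asked for, a point or a joint stands for the part that bears it (a point fixed in the world has none). Each returns a list of dicts, best first, with "p" (0 to 1); they miss things now and then, are a little off and sometimes report something else, mostly with a low value. They report only what shows in the picture. A call takes as long as a camera call.
- ctrl.look_for(query, camera): "rect" ([left, top, width, height] in pixels, round what is visible of it).
- ctrl.pinpoint(query, camera): "at" ([column, row] in pixels: a listed point, or the origin of a listed thing).
The state is a dict: "time": time; "joint_pos": joint angles; "qd": joint speeds; "joint_torque": joint torques, N m; "ee_pos": TCP position; "ee_rot": TCP orientation; "contact_force": force on the tool from outside, world axes, zero at the start; "ft_torque": the same for the moment, N m; "width": finger opening in m.
Only numpy, scipy, OpenCV 4.12 (cv2) and the standard library are available. Lean on these libraries where they do the work, as an engineer would, in place of code of your own. Each camera call takes 0.05 s, during which the arm holds its last target. There are 200 camera calls.

## Working session

There is one attempt and no reset: what is moved stays moved. The work goes in short steps, Python scripts to look and compute and a shell command to move; the robot and the scene stay as the last step left them, time stands still between calls to the robot, and variables do not carry over. Pictures are saved under pics/ and viewed, about 12 in all and at most 16, crops included, and the job is handed in when it is done.

```bash
mkdir -p pics
cat > h.py <<'E'
import numpy as np, cv2
from scipy.spatial.transform import Rotation as R
from station import ctrl
def snap(cam,fn=None):
    c=ctrl.calibration(cam); im,d=ctrl.get_image(cam)
    if fn: cv2.imwrite('pics/'+fn,im[:,:,::-1])
    return c,im,d
def ray(c,u,v):
    K=np.array([[c['fx'],0,c['cx']],[0,c['fy'],c['cy']],[0,0,1.]])
    p=cv2.undistortPoints(np.array([[[u,v]]],float),K,np.array([c['k1'],0,0,0,0.]))[0,0]
    T=np.array(c['cam_to_world']); return T[:3,3],T[:3,:3]@np.array([p[0],-p[1],-1.])
def at_z(c,u,v,z):
    o,r=ray(c,u,v); return o+r*(z-o[2])/r[2]
def cloud(c,d):
    h,w=d.shape; uu,vv=np.meshgrid(np.arange(w),np.arange(h))
    K=np.array([[c['fx'],0,c['cx']],[0,c['fy'],c['cy']],[0,0,1.]])
    p=cv2.undistortPoints(np.stack([uu,vv],-1).reshape(-1,1,2).astype(float),K,np.array([c['k1'],0,0,0,0.])).reshape(h,w,2)
    T=np.array(c['cam_to_world'])
    P=np.stack([p[...,0]*d,-p[...,1]*d,-d],-1)@T[:3,:3].T+T[:3,3]
    P[d<=0]=np.nan; return P
E
python3 - <<'E'
from h import *
for cam in ['top','scene']:
    c,im,d=snap(cam,cam+'0.png'); P=cloud(c,d)
    print(cam,np.round(c['cam_to_world'],3).tolist(),c['fx'],c['k1'])
    for q in ['bar_face','pan','corner_left','corner_right','display','print_top','carton1_center','jar','spray']:
        for r in ctrl.pinpoint(q,cam)[:5]:
            u,v=r['at']; ui,vi=int(round(u)),int(round(v))
            p=P[min(max(vi,0),383),min(max(ui,0),511)]
            print(q,round(r['p'],2),[round(u),round(v)],np.round(p,3))
print({k:np.round(v,3) for k,v in ctrl.sense().items()})
E
```

```text
top [[-0.009, 0.999, -0.05, 0.534], [-1.0, -0.009, 0.012, -0.041], [0.011, 0.05, 0.999, 1.208], [0.0, 0.0, 0.0, 1.0]] 427.0898367825593 -0.1600818216784322
bar_face 0.72 [358, 246] [ 0.438 -0.341  0.048]
bar_face 0.69 [161, 202] [ 0.565  0.207 -0.001]
pan 0.57 [222, 192] [0.59  0.031 0.044]
pan 0.49 [255, 127] [ 0.752 -0.06   0.125]
pan 0.25 [303, 186] [ 0.604 -0.191  0.049]
display 0.9 [247, 193] [ 0.587 -0.038  0.035]
print_top 0.38 [97, 260] [0.412 0.357 0.108]
carton1_center 0.66 [303, 188] [ 0.599 -0.19   0.051]
jar 0.78 [188, 128] [0.762 0.12  0.075]
spray 0.63 [256, 128] [ 0.751 -0.063  0.121]
spray 0.28 [397, 207] [ 0.544 -0.453  0.051]
scene [[-0.776, -0.529, 0.345, 1.018], [0.631, -0.635, 0.446, 0.531], [-0.017, 0.563, 0.826, 1.125], [0.0, 0.0, 0.0, 1.0]] 396.43493055831925 0.040523646486667175
pan 0.67 [270, 220] [0.583 0.037 0.043]
pan 0.59 [235, 136] [ 0.451 -0.319  0.05 ]
corner_left 0.64 [306, 226] [ 0.49   0.109 -0.001]
corner_left 0.28 [194, 130] [ 0.55  -0.442  0.049]
corner_right 0.78 [265, 258] [0.668 0.113 0.002]
corner_right 0.38 [235, 135] [ 0.447 -0.324  0.048]
corner_right 0.31 [271, 219] [0.579 0.037 0.045]
display 0.47 [254, 210] [ 0.599 -0.025  0.045]
print_top 0.68 [266, 258] [ 0.665  0.114 -0.   ]
print_top 0.46 [389, 248] [0.409 0.352 0.107]
jar 0.7 [196, 134] [ 0.552 -0.429  0.04 ]
jar 0.65 [241, 282] [0.789 0.153 0.073]
spray 0.88 [203, 240] [ 0.788 -0.045  0.035]
{'time': np.float64(1.0), 'joint_pos': array([-1.194,  0.241,  0.005,  1.335, -0.   ,  1.571]), 'qd': array([-0.   , -0.001,  0.001,  0.001,  0.003, -0.001]), 'joint_torque': array([-1.0000e-03, -3.7221e+01,  2.5270e+01,  1.0000e-03,  0.0000e+00,
        0.0000e+00]), 'ee_pos': array([ 0.184, -0.465,  0.198]), 'ee_rot': array([ 0.927,  1.364, -0.927]), 'contact_force': array([ 0.248,  0.391, -1.079]), 'ft_torque': array([0.018, 0.02 , 0.035]), 'width': np.float64(0.085)}
```

Run:
```python
from h import *
im=cv2.imread('pics/top0.png')[90:330,60:440]; cv2.imwrite('pics/topc.png',cv2.resize(im,(760,480)))
c,im,d=snap('top'); P=cloud(c,d); z=P[...,2]
for lo,hi in [(0.03,0.06),(0.06,0.2),(0.038,0.0465),(.0465,.054)]:
    m=((z>lo)&(z<hi)).astype(np.uint8); m=cv2.morphologyEx(m,cv2.MORPH_OPEN,np.ones((3,3)))
    n,l,s,_=cv2.connectedComponentsWithStats(m)
    for i in range(1,n):
        if s[i,4]<60: continue
        p=P[l==i]; r=cv2.minAreaRect(p[:,:2].astype(np.float32))
        print(lo,s[i,:5],'z',np.round(np.nanmedian(p[:,2]),3),np.round(r[0],3),np.round(r[1],3),round(r[2],1))
```

```text
0.03 [ 22 123  25   3  75] z 0.042 [0.791 0.577] [0.081 0.005] 87.6
0.03 [ 52 122  29   3  87] z 0.041 [0.792 0.478] [0.09  0.005] 88.1
0.03 [181 127  18  11  80] z 0.048 [0.753 0.118] [0.015 0.054] 23.7
0.03 [ 292  161   32   50 1133] z 0.049 [ 0.606 -0.204] [0.065 0.131] 78.3
0.03 [142 163  17  80 855] z 0.041 [0.564 0.23 ] [0.219 0.03 ] 4.7
0.03 [ 193  162   72   64 3654] z 0.045 [0.588 0.013] [0.17  0.193] 2.8
0.03 [ 23 171   7  31 138] z 0.044 [0.613 0.594] [0.087 0.007] 4.5
0.03 [ 387  187   24   48 1129] z 0.048 [ 0.534 -0.46 ] [0.066 0.131] 89.2
0.03 [436 189  15  25 124] z 0.045 [ 0.559 -0.59 ] [0.079 0.008] 27.3
0.03 [ 25 203  13  87 404] z 0.044 [0.441 0.577] [0.247 0.008] 5.5
0.03 [ 298  222   34   51 1168] z 0.049 [ 0.436 -0.222] [0.134 0.066] 13.8
0.03 [ 344  222   26   48 1141] z 0.048 [ 0.44  -0.337] [0.13  0.067] 2.3
0.03 [176 262  38  37 512] z 0.048 [0.351 0.107] [0.097 0.098] 19.2
0.03 [303 279   3  21  63] z 0.044 [ 0.322 -0.191] [0.006 0.058] 89.4
0.03 [271 316  35   4 115] z 0.044 [ 0.243 -0.147] [0.009 0.094] 1.7
0.06 [  11   65  142   59 7488] z 0.094 [0.863 
[... 875 characters left out ...]
44 170  13  53 358] z 0.041 [0.581 0.231] [0.143 0.028] 4.6
0.038 [248 181  16  22 212] z 0.042 [ 0.591 -0.06 ] [0.056 0.04 ] 7.1
0.038 [147 224   9  16  88] z 0.041 [0.483 0.227] [0.042 0.022] 5.1
0.0465 [300 162  17  20 152] z 0.049 [ 0.645 -0.205] [0.058 0.036] 15.1
0.0465 [297 175  23  27 231] z 0.049 [ 0.602 -0.206] [0.071 0.056] 11.8
0.0465 [392 191  19  19 188] z 0.049 [ 0.563 -0.466] [0.053 0.05 ] 89.7
0.0465 [389 211  22  23 234] z 0.049 [ 0.504 -0.457] [0.057 0.067] 66.5
0.0465 [301 222  21  19 226] z 0.049 [ 0.484 -0.212] [0.053 0.05 ] 80.2
0.0465 [346 222  23  38 364] z 0.049 [ 0.454 -0.337] [0.101 0.059] 3.2
0.0465 [302 241  30  31 329] z 0.049 [ 0.417 -0.226] [0.091 0.064] 13.4
```

View pics/topc.png

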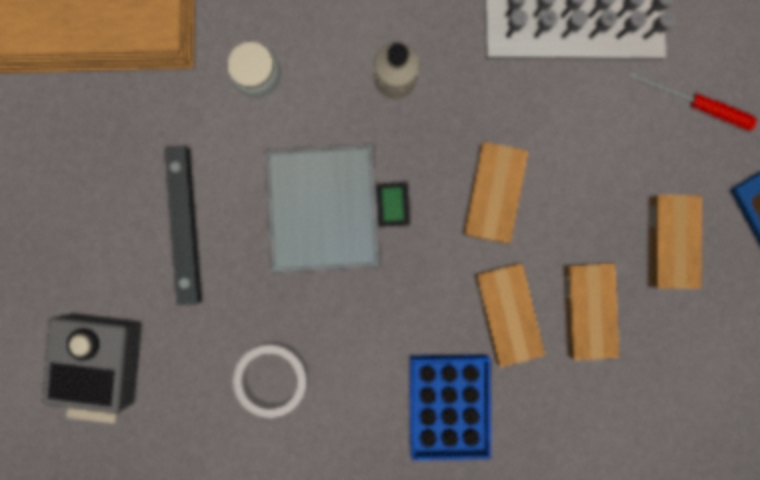

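View pics/scene0.png

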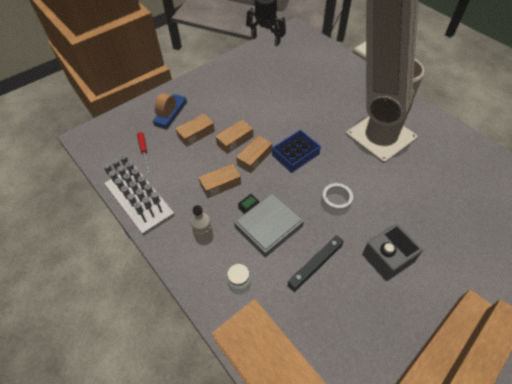

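The pictures show four cartons. In the crop they lie at about (496,192), (510,315), (593,312) and (679,242), with the display at (393,204) on the scale's right (−y) side. The bar is at (183,225), the printer button at (80,345), the jar at (250,68) and the bottle at (397,68). Next I fit the scale pose in the bar's frame.

```bash
cat >> h.py <<'E'
from scipy.optimize import minimize
BAR=None
def fitrect(pts,rects,x0,w=0.003):
    # pose (x,y,yaw) with most points softly inside the union of (cx,cy,hx,hy) rects
    def f(q):
        ca,sa=np.cos(q[2]),np.sin(q[2]); d=pts-q[:2]
        a=d[:,0]*ca+d[:,1]*sa; b=-d[:,0]*sa+d[:,1]*ca
        s=np.max([np.minimum(hx-abs(a-cx),hy-abs(b-cy)) for cx,cy,hx,hy in rects],0)
        return -np.mean(1/(1+np.exp(-s/w)))
    S=np.array(x0)+np.array([[0,0,0],[.01,0,0],[0,.01,0],[0,0,.1]])
    r=minimize(f,x0,method='Nelder-Mead',options=dict(initial_simplex=S,xatol=1e-5,fatol=1e-7))
    return r.x,-r.fun
def sel(P,c,rad,lo,hi):
    m=(P[...,2]>lo)&(P[...,2]<hi)&(np.hypot(P[...,0]-c[0],P[...,1]-c[1])<rad)
    return P[m][:,:2]
def bar(P):
    return fitrect(sel(P,(.564,.23),.16,.03,.05),[(0,0,.11,.015)],[.564,.23,.08])
SC=[(0,0,.075,.085),(-.0975,0,.0225,.03)]
def scale(P,x0):
    q,s=fitrect(sel(P,x0[:2],.15,.028,.052),SC,x0)
    return q,s
def report(P,x0,B):
    q,s=scale(P,x0); ax=np.array([-np.sin(B[2]),np.cos(B[2])]); ay=-np.array([np.cos(B[2]),np.sin(B[2])])
    face=B[:2]-.015*ax; d=q[:2]-face; h=q[2]-B[2]-np.pi/2
    w=lambda a,b: np.round(q[:2]+a*np.array([np.cos(q[2]),np.sin(q[2])])+b*np.array([-np.sin(q[2]),np.cos(q[2])]),4)
    print('scale',np.round(q,4),'score',round(s,3),'yaw err deg',round(np.degrees(h),2),'gap centre mm',round((-d@ax-.075)*1e3,1),'left offset mm',round(d@ay*1e3,1))
    print('rear left pad',w(-.075,.066),'rear right pad',w(-.075,-.066),'front L gap',round(1e3*(-(w(.075,.085)-face)@ax),1),'front R gap',round(1e3*(-(w(.075,-.085)-face)@ax),1))
    return q
E
python3 - <<'E'
from h import *
c,im,d=snap('top');P=cloud(c,d)
B,s=bar(P);print('bar',np.round(B,4),s)
report(P,[.587,.035,1.62],B)
for n,x in [(1,(.606,-.204)),(2,(.534,-.46)),(3,(.436,-.222)),(4,(.44,-.337))]:
    pts=sel(P,x,.09,.04,.056); best=max((fitrect(pts,[(0,0,.065,.032)],[*x,a]) for a in np.radians([-30,0,30])),key=lambda t:t[1]);print(n,np.round(best[0],4),best[1])
s=ctrl.sense();print(np.round(R.from_rotvec(s['ee_rot']).as_matrix(),3))
E
```

```text
bar [0.5639 0.2293 0.0795] 0.49051491171554096
scale [0.5866 0.0344 1.6207] score 0.949 yaw err deg -1.69 gap centre mm 106.1 left offset mm -7.2
rear left pad [ 0.5244 -0.0438] rear right pad [ 0.6563 -0.0372] front L gap 103.6 front R gap 108.7
1 [ 0.6057 -0.2033 -0.2108] 0.9029017966746382
2 [ 0.5351 -0.4594 -0.0186] 0.8916714966632298
3 [ 0.4374 -0.2215  0.2435] 0.8293136930294377
4 [ 0.4398 -0.3371  0.0263] 0.8435247553748011
[[-0.     0.93   0.368]
 [-0.     0.368 -0.93 ]
 [-1.    -0.    -0.   ]]
```

```bash
python3 -m inch '[{"linear":[0.03,0.025,0],"dr":[0,0,-4.25],"grip":0},{"linear":[0.03,0.025,0],"dr":[0,0,-4.25],"grip":0},{"linear":[0.03,0.025,0],"dr":[0,0,-4.25],"grip":0},{"linear":[0.03,0.025,0],"dr":[0,0,-4.25],"grip":0},{"linear":[0.03,0.025,0],"dr":[0,0,0],"grip":0},{"linear":[0.03,0.025,0],"dr":[0,0,0],"grip":0},{"linear":[0.03,0.025,0],"dr":[0,0,0],"grip":0},{"linear":[0.03,0.025,0],"dr":[0,0,0],"grip":0}]' 40
python3 -m inch '[{"linear":[0.03,0.025,0],"dr":[0,0,0],"grip":0},{"linear":[0.03,0.025,0],"dr":[0,0,0],"grip":0},{"linear":[0.03,0.025,0],"dr":[0,0,0],"grip":0},{"linear":[0.03,0.025,0],"dr":[0,0,0],"grip":0},{"linear":[0.03,0.025,0],"dr":[0,0,0],"grip":0},{"linear":[0.03,0.022,-0.01],"dr":[0,0,0],"grip":0},{"linear":[0,0,-0.03],"dr":[0,0,0],"grip":0},{"linear":[0,0,0],"dr":[0,0,0],"grip":0}]'
```

```text
time: 1.77
ee_pos: [0.4252, -0.2635, 0.1986]
ee_rot: [1.15, 1.245, -1.15]
contact_force: [0.5, -0.6, -0.7]
width: 0.0004
time: 2.43
ee_pos: [0.6021, -0.1153, 0.1522]
ee_rot: [1.144, 1.256, -1.153]
contact_force: [-1.6, 0.1, -2.1]
width: 0.0002
```

```bash
python3 -m inch '[{"linear":[0.027,0.022,0],"dr":[0,0,0],"grip":0},{"linear":[0.027,0.021,0],"dr":[0,0,0],"grip":0},{"linear":[0,0,-0.034],"dr":[0,0,0],"grip":0},{"linear":[0,0,-0.034],"dr":[0,0,0],"grip":0},{"linear":[0,0,-0.034],"dr":[0,0,0],"grip":0},{"linear":[0,0,-0.03],"dr":[0,0,0],"grip":0},{"linear":[0,0,0],"dr":[0,0,0],"grip":0},{"linear":[0,0,0],"dr":[0,0,0],"grip":0}]'
python3 - <<'E'
from h import *
s=ctrl.sense();M=R.from_rotvec(s['ee_rot']).as_matrix();print(s['ee_pos'],np.round(M,3))
c,im,d=snap('wrist','w1.png')
E
```

```text
time: 3.1
ee_pos: [0.6558, -0.0756, 0.0254]
ee_rot: [1.149, 1.249, -1.154]
contact_force: [0.3, -0.1, 0.4]
width: -0.0001
[ 0.65580659 -0.07555835  0.02540582] [[-0.005  0.997  0.079]
 [ 0.     0.079 -0.997]
 [-1.    -0.005 -0.001]]
```

View pics/w1.png

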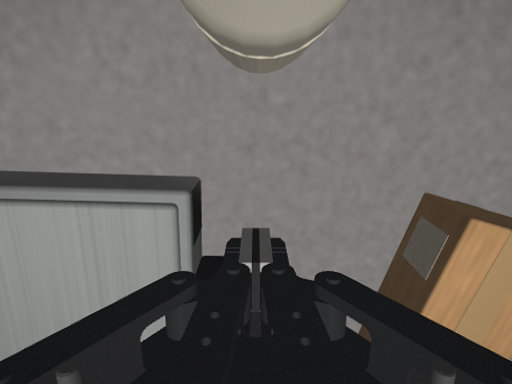

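```bash
python3 - <<'E'
from h import *
print(np.round(ctrl.calibration('wrist')['cam_to_world'],3)[:3,3])
E
python3 -m inch '[{"linear":[0,0.01,-0.005],"dr":[0,0,0],"grip":0},{"linear":[0,0.008,0],"dr":[0,0,0],"grip":0},{"linear":[0,0.008,0],"dr":[0,0,0],"grip":0},{"linear":[0,0.008,0],"dr":[0,0,0],"grip":0},{"linear":[0,0.008,0],"dr":[0,0,0],"grip":0},{"linear":[0,0,0],"dr":[0,0,0],"grip":0}]'
python3 - <<'E'
from h import *
c,im,d=snap('top');P=cloud(c,d);B=[.5639,.2293,.0795]
report(P,[.587,.035,1.62],B)
E
```

```text
[ 0.73  -0.07   0.203]
time: 3.65
ee_pos: [0.6583, -0.0305, 0.0221]
ee_rot: [1.149, 1.247, -1.147]
contact_force: [0.6, -1.0, 0.4]
width: -0.0002
scale [0.593  0.0838 2.1348] score 0.999 yaw err deg 27.76 gap centre mm 57.3 left offset mm -17.4
rear left pad [ 0.5773 -0.0149] rear right pad [0.6888 0.0557] front L gap 105.5 front R gap 26.4
```

```bash
python3 -m inch '[{"linear":[0,-0.03,0],"dr":[0,0,0],"grip":0},{"linear":[0,-0.01,0.035],"dr":[0,0,0],"grip":0},{"linear":[-0.02,-0.03,0.02],"dr":[0,0,0],"grip":0},{"linear":[-0.02,-0.035,0],"dr":[0,0,0],"grip":0},{"linear":[-0.02,-0.035,0],"dr":[0,0,0],"grip":0},{"linear":[0,0,0],"dr":[0,0,0],"grip":0}]'
python3 - <<'E'
from h import *
c,im,d=snap('top','t2.png');P=cloud(c,d);B=[.5639,.2293,.0795]
report(P,[.587,.04,1.64],B)
E
```

```text
time: 4.2
ee_pos: [0.5944, -0.1796, 0.0772]
ee_rot: [1.153, 1.241, -1.159]
contact_force: [0.0, -1.1, -0.6]
width: -0.0004
scale [0.5865 0.0344 1.6199] score 0.949 yaw err deg -1.74 gap centre mm 106.0 left offset mm -7.1
rear left pad [ 0.5243 -0.0437] rear right pad [ 0.6561 -0.0372] front L gap 103.5 front R gap 108.7
```

View pics/t2.png

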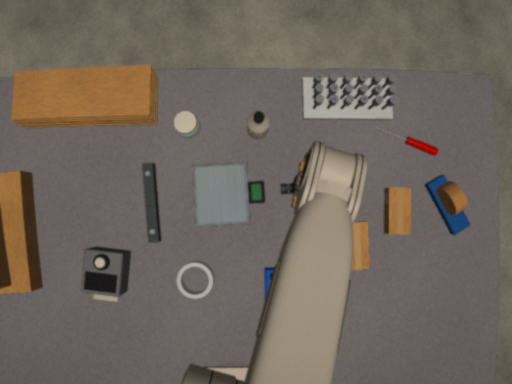

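The picture shows the scale unmoved at (221,194) and the arm clear of it, so the push fell short. I check the rear face position with the wrist camera.

```bash
python3 -m inch '[{"linear":[0.02,0.035,0.0],"dr":[0,0,0],"grip":0},{"linear":[0.02,0.03,0],"dr":[0,0,0],"grip":0},{"linear":[0.02,0,0],"dr":[0,0,0],"grip":0},{"linear":[0,0,0],"dr":[0,0,0],"grip":0},{"linear":[0,0,0],"dr":[0,0,0],"grip":0}]'
python3 - <<'E'
from h import *
s=ctrl.sense();print(s['ee_pos'])
c,im,d=snap('wrist','w2.png');P=cloud(c,d)
z=P[...,2]
for x in [.63,.64,.65,.66,.67,.68]:
    m=(abs(P[...,0]-x)<.003)&(z>.028)&(z<.055)&(P[...,1]>-.06)
    if m.any(): print(x,np.round(P[m][:,1].min(),4),np.round(np.percentile(P[m][:,1],[2,50,98]),4))
m=(z>.03)&(z<.055)&(P[...,1]>-.03)&(P[...,1]<0.03);print('xmax',np.nanmax(P[m][:,0]))
m=(d>0)&(d<.22);ii=np.argwhere(m)
# finger points
print('low pts near tool',np.round(np.nanmin(P[m],0),3),np.round(np.nanmax(P[m],0),3))
E
```

```text
time: 4.67
ee_pos: [0.6588, -0.1065, 0.0756]
ee_rot: [1.148, 1.247, -1.149]
contact_force: [-0.5, -0.7, -0.7]
width: 0.0003
[ 0.65876462 -0.10645949  0.07562275]
0.63 -0.0396 [-0.0389  0.0159  0.0717]
0.64 -0.0397 [-0.0384  0.0157  0.07  ]
0.65 -0.0389 [-0.0379  0.0149  0.0687]
0.66 -0.0388 [-0.0377  0.0147  0.0675]
0.67 -0.0381 [-0.0369  0.0141  0.0731]
xmax 0.6755791296220185
low pts near tool [ 0.632 -0.274  0.002] [0.805 0.075 0.206]
```

View pics/w2.png

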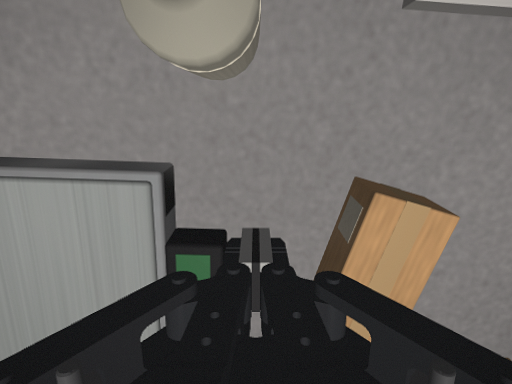

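Run:
```python
from h import *
c,im,d=snap('wrist');P=cloud(c,d);print(c['fx'],np.round(c['cam_to_world'],3).tolist())
for u,v in [(243,235),(255,235),(268,235),(255,250),(245,260),(275,250),(228,245),(284,245)]: print(u,v,np.round(P[v,u],4),d[v,u])
c,im,d=snap('top');P=cloud(c,d)
m=(P[...,2]>.06)&(P[...,2]<.13)&(P[...,0]>.55)&(P[...,0]<.72)&(P[...,1]>-.2)&(P[...,1]<0)
print(np.round(P[m][::8],3)[:25])
```

```text
306.5483307338981 [[0.08, 0.957, 0.28, 0.729], [-0.997, 0.077, 0.023, -0.101], [0.0, -0.281, 0.96, 0.251], [0.0, 0.0, 0.0, 1.0]]
243 235 [ 0.6693 -0.1001  0.1213] 0.14115731
255 235 [ 0.6697 -0.1056  0.1214] 0.14110182
268 235 [ 0.67   -0.1116  0.1209] 0.14166288
255 250 [ 0.6695 -0.1057  0.1355] 0.12766628
245 260 [ 0.6694 -0.1018  0.1441] 0.11929061
275 250 [ 0.6658 -0.1149  0.127 ] 0.13699204
228 245 [ 0.6647 -0.0936  0.1233] 0.14046042
284 245 [ 0.6662 -0.1193  0.1222] 0.14162153
[]
```

```bash
python3 -m inch '[{"linear":[0,0,-0.03],"dr":[0,0,0],"grip":0},{"linear":[0,0,-0.015],"dr":[0,0,0],"grip":0},{"linear":[0,0,0],"dr":[0,0,0],"grip":0},{"linear":[0,0,0],"dr":[0,0,0],"grip":0},{"linear":[0,0,0],"dr":[0,0,0],"grip":0}]'
python3 - <<'E'
from h import *
print(ctrl.sense()['ee_pos'])
c,im,d=snap('wrist');P=cloud(c,d)
for v in range(205,262,5): print(v,np.round(P[v,255],4),im[v,255])
E
```

```text
time: 5.23
ee_pos: [0.6583, -0.1085, 0.0326]
ee_rot: [1.151, 1.244, -1.15]
contact_force: [0.3, -0.6, 0.5]
width: 0.0002
[ 0.65830966 -0.10849597  0.0326312 ]
205 [ 6.575e-01 -1.080e-01 -2.000e-04] [129 127 125]
210 [ 6.535e-01 -1.083e-01 -6.000e-04] [129 124 124]
215 [ 0.6494 -0.1086 -0.0013] [127 123 122]
220 [ 6.458e-01 -1.089e-01 -6.000e-04] [130 126 125]
225 [ 0.6422 -0.1092  0.    ] [133 129 127]
230 [ 0.6704 -0.107   0.0733] [25 25 25]
235 [ 0.6708 -0.107   0.0799] [22 24 26]
240 [ 0.6696 -0.1071  0.0825] [22 20 20]
245 [ 0.6695 -0.1071  0.0873] [21 20 21]
250 [ 0.6698 -0.107   0.0925] [23 25 23]
255 [ 0.6701 -0.107   0.0973] [24 25 23]
260 [ 0.6701 -0.107   0.1012] [19 20 20]
```

```bash
python3 -m inch '[{"linear":[0,0,-0.015],"dr":[0,0,0],"grip":0},{"linear":[0,0,-0.008],"dr":[0,0,0],"grip":0},{"linear":[0,0,0],"dr":[0,0,0],"grip":0},{"linear":[0,0,0],"dr":[0,0,0],"grip":0}]'
python3 -m inch '[{"linear":[0,0,-0.005],"dr":[0,0,0],"grip":0},{"linear":[0,0,0],"dr":[0,0,0],"grip":0}]'
python3 -m inch '[{"linear":[0,0,-0.003],"dr":[0,0,0],"grip":0},{"linear":[0,0,0],"dr":[0,0,0],"grip":0}]'
```

```text
time: 5.62
ee_pos: [0.6576, -0.1079, 0.0084]
ee_rot: [1.15, 1.247, -1.151]
contact_force: [0.5, -0.2, 0.5]
width: 0.0003
time: 5.78
ee_pos: [0.6581, -0.1079, 0.0033]
ee_rot: [1.15, 1.246, -1.15]
contact_force: [-1.6, 0.4, -0.1]
width: 0.0001
time: 5.95
ee_pos: [0.6578, -0.1079, 0.0001]
ee_rot: [1.15, 1.246, -1.15]
contact_force: [-0.4, -0.0, -0.8]
width: -0.0003
```

```bash
python3 -m inch '[{"linear":[0,0,-0.006],"dr":[0,0,0],"grip":0},{"linear":[0,0,0],"dr":[0,0,0],"grip":0}]'
python3 -m inch '[{"linear":[0,0,-0.006],"dr":[0,0,0],"grip":0},{"linear":[0,0,0],"dr":[0,0,0],"grip":0}]'
python3 - <<'E'
from h import *
print(ctrl.sense()['ee_pos'])
c,im,d=snap('wrist','w3.png');P=cloud(c,d)
for v in range(215,262,8): print(v,np.round(P[v,255],4),im[v,255])
E
```

```text
time: 6.12
ee_pos: [0.6573, -0.1078, -0.0067]
ee_rot: [1.15, 1.247, -1.151]
contact_force: [-0.7, 0.0, 0.1]
width: -0.0003
time: 6.28
ee_pos: [0.6571, -0.1078, -0.013]
ee_rot: [1.149, 1.248, -1.151]
contact_force: [-1.4, -0.6, 0.6]
width: 0.0
[ 0.65712483 -0.10777259 -0.0129711 ]
215 [ 6.661e-01 -1.065e-01 -3.000e-04] [132 129 127]
223 [ 6.615e-01 -1.069e-01  4.000e-04] [134 130 128]
231 [ 0.6691 -0.1063  0.0284] [24 25 26]
239 [ 0.6689 -0.1064  0.0365] [25 23 23]
247 [ 0.6689 -0.1064  0.0444] [22 20 23]
255 [ 0.6692 -0.1064  0.0518] [27 26 24]
```

View pics/w3.png

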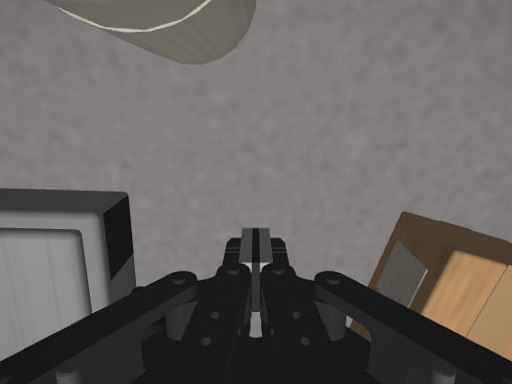

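The physical fingertips end about 39 mm above the reported TCP. Wrist depth shows this, and there was no table contact with the TCP at −13 mm, so the first push passed over the scale. I use tip = TCP + 0.039 from here on.

```bash
python3 -m inch '[{"linear":[0,0.025,-0.008],"dr":[0,0,0],"grip":0},{"linear":[0,0.015,0],"dr":[0,0,0],"grip":0},{"linear":[0,0.008,0],"dr":[0,0,0],"grip":0},{"linear":[0,0.008,0],"dr":[0,0,0],"grip":0},{"linear":[0,0.006,0],"dr":[0,0,0],"grip":0},{"linear":[0,0.006,0],"dr":[0,0,0],"grip":0}]'
python3 -m inch '[{"linear":[0,0,0],"dr":[0,0,0],"grip":0}]'
python3 -m inch '[{"linear":[0,-0.03,0],"dr":[0,0,0],"grip":0},{"linear":[0,-0.02,0.035],"dr":[0,0,0],"grip":0},{"linear":[-0.03,-0.02,0.03],"dr":[0,0,0],"grip":0},{"linear":[-0.035,-0.02,0],"dr":[0,0,0],"grip":0},{"linear":[-0.04,-0.01,0],"dr":[0,0,0],"grip":0},{"linear":[-0.03,0,0],"dr":[0,0,0],"grip":0},{"linear":[0,0,0],"dr":[0,0,0],"grip":0}]'
python3 - <<'E'
from h import *
c,im,d=snap('top');P=cloud(c,d);B=[.5639,.2293,.0795]
report(P,[.587,.04,1.64],B)
E
```

```text
time: 6.83
ee_pos: [0.6597, -0.0421, -0.0192]
ee_rot: [1.149, 1.239, -1.151]
contact_force: [4.3, -7.1, -4.8]
width: -0.0004
time: 6.92
ee_pos: [0.6596, -0.0408, -0.0191]
ee_rot: [1.149, 1.242, -1.15]
contact_force: [2.7, -2.8, -0.2]
width: -0.0
time: 7.5
ee_pos: [0.5173, -0.1374, 0.0411]
ee_rot: [1.15, 1.253, -1.158]
contact_force: [-0.9, 0.4, -0.7]
width: 0.0001
scale [0.5842 0.041  1.6829] score 0.947 yaw err deg 1.87 gap centre mm 99.3 left offset mm -5.3
rear left pad [ 0.527  -0.0409] rear right pad [ 0.6581 -0.0261] front L gap 102.0 front R gap 96.5
```

```bash
python3 -m inch '[{"linear":[0.009,0.02,-0.03],"dr":[0,0,0],"grip":0},{"linear":[0,0.02,-0.03],"dr":[0,0,0],"grip":0},{"linear":[0,0.006,0],"dr":[0,0,0],"grip":0},{"linear":[0,0.02,0],"dr":[0,0,0],"grip":0},{"linear":[0,0.01,0],"dr":[0,0,0],"grip":0},{"linear":[0,0.008,0],"dr":[0,0,0],"grip":0},{"linear":[0,0.008,0],"dr":[0,0,0],"grip":0},{"linear":[0,0.009,0],"dr":[0,0,0],"grip":0}]'
python3 -m inch '[{"linear":[0,0,0],"dr":[0,0,0],"grip":0},{"linear":[0,-0.03,0],"dr":[0,0,0],"grip":0},{"linear":[0,-0.02,0.035],"dr":[0,0,0],"grip":0},{"linear":[0.03,-0.01,0.03],"dr":[0,0,0],"grip":0},{"linear":[0.035,0,0],"dr":[0,0,0],"grip":0},{"linear":[0.035,0,0],"dr":[0,0,0],"grip":0},{"linear":[0.026,0,0],"dr":[0,0,0],"grip":0},{"linear":[0,0,0],"dr":[0,0,0],"grip":0}]'
```

```text
time: 8.22
ee_pos: [0.5348, -0.0412, -0.017]
ee_rot: [1.144, 1.239, -1.158]
contact_force: [-4.4, -11.6, 2.0]
width: 0.0003
time: 8.88
ee_pos: [0.6661, -0.0967, 0.0468]
ee_rot: [1.152, 1.24, -1.145]
contact_force: [0.4, -0.8, -0.8]
width: 0.0001
```

```bash
python3 -m inch '[{"linear":[-0.01,0,-0.033],"dr":[0,0,0],"grip":0},{"linear":[0,0.008,-0.033],"dr":[0,0,0],"grip":0},{"linear":[0,0.025,0],"dr":[0,0,0],"grip":0},{"linear":[0,0.013,0],"dr":[0,0,0],"grip":0},{"linear":[0,0.01,0],"dr":[0,0,0],"grip":0},{"linear":[0,0.01,0],"dr":[0,0,0],"grip":0},{"linear":[0,0.009,0],"dr":[0,0,0],"grip":0},{"linear":[0,0.009,0],"dr":[0,0,0],"grip":0}]'
python3 -m inch '[{"linear":[0,0,0],"dr":[0,0,0],"grip":0},{"linear":[0,-0.03,0],"dr":[0,0,0],"grip":0},{"linear":[0,-0.02,0.035],"dr":[0,0,0],"grip":0},{"linear":[-0.03,-0.02,0.03],"dr":[0,0,0],"grip":0},{"linear":[-0.035,-0.02,0],"dr":[0,0,0],"grip":0},{"linear":[-0.035,0,0],"dr":[0,0,0],"grip":0},{"linear":[-0.03,0,0],"dr":[0,0,0],"grip":0},{"linear":[0,0,0],"dr":[0,0,0],"grip":0}]'
python3 - <<'E'
from h import *
c,im,d=snap('top');P=cloud(c,d);B=[.5639,.2293,.0795]
report(P,[.584,.06,1.64],B)
E
```

```text
time: 9.55
ee_pos: [0.6534, -0.0148, -0.0181]
ee_rot: [1.15, 1.236, -1.149]
contact_force: [4.2, -6.5, -3.8]
width: -0.0002
time: 10.22
ee_pos: [0.5151, -0.0998, 0.0415]
ee_rot: [1.149, 1.252, -1.156]
contact_force: [-0.8, 0.2, -0.8]
width: 0.0001
scale [0.5828 0.0673 1.7194] score 0.944 yaw err deg 3.96 gap centre mm 73.0 left offset mm -6.0
rear left pad [ 0.5287 -0.0166] rear right pad [0.6592 0.0029] front L gap 79.0 front R gap 67.3
```

```bash
python3 -m inch '[{"linear":[0.01,0.02,-0.03],"dr":[0,0,0],"grip":0},{"linear":[0,0.02,-0.03],"dr":[0,0,0],"grip":0},{"linear":[0,0.02,0],"dr":[0,0,0],"grip":0},{"linear":[0,0.009,0],"dr":[0,0,0],"grip":0},{"linear":[-0.002,0.008,0],"dr":[0,0,0],"grip":0},{"linear":[-0.002,0.008,0],"dr":[0,0,0],"grip":0},{"linear":[-0.002,0.008,0],"dr":[0,0,0],"grip":0}]'
python3 -m inch '[{"linear":[0,0,0],"dr":[0,0,0],"grip":0},{"linear":[0,-0.03,0],"dr":[0,0,0],"grip":0},{"linear":[0,-0.02,0.035],"dr":[0,0,0],"grip":0},{"linear":[0.03,-0.01,0.03],"dr":[0,0,0],"grip":0},{"linear":[0.035,0,0],"dr":[0,0,0],"grip":0},{"linear":[0.035,0,0],"dr":[0,0,0],"grip":0},{"linear":[0.026,0,0],"dr":[0,0,0],"grip":0},{"linear":[0,0,0],"dr":[0,0,0],"grip":0}]'
```

```text
time: 10.85
ee_pos: [0.5273, -0.0094, -0.0182]
ee_rot: [1.147, 1.242, -1.154]
contact_force: [-2.5, -7.5, -3.6]
width: 0.0004
time: 11.52
ee_pos: [0.6596, -0.067, 0.0472]
ee_rot: [1.154, 1.238, -1.143]
contact_force: [-0.2, 0.5, 0.3]
width: 0.0002
```

```bash
python3 -m inch '[{"linear":[-0.003,0,-0.033],"dr":[0,0,0],"grip":0},{"linear":[0,0.008,-0.033],"dr":[0,0,0],"grip":0},{"linear":[0,0.025,0],"dr":[0,0,0],"grip":0},{"linear":[0,0.013,0],"dr":[0,0,0],"grip":0},{"linear":[-0.001,0.01,0],"dr":[0,0,0],"grip":0},{"linear":[-0.002,0.009,0],"dr":[0,0,0],"grip":0},{"linear":[-0.002,0.009,0],"dr":[0,0,0],"grip":0},{"linear":[-0.002,0.009,0],"dr":[0,0,0],"grip":0}]'
python3 -m inch '[{"linear":[0,0,0],"dr":[0,0,0],"grip":0},{"linear":[0,-0.03,0],"dr":[0,0,0],"grip":0},{"linear":[0,-0.02,0.035],"dr":[0,0,0],"grip":0},{"linear":[-0.03,-0.02,0.03],"dr":[0,0,0],"grip":0},{"linear":[-0.035,-0.01,0],"dr":[0,0,0],"grip":0},{"linear":[-0.035,0,0],"dr":[0,0,0],"grip":0},{"linear":[-0.03,0,0],"dr":[0,0,0],"grip":0},{"linear":[0,0,0],"dr":[0,0,0],"grip":0}]'
python3 - <<'E'
from h import *
c,im,d=snap('top');P=cloud(c,d);B=[.5639,.2293,.0795]
report(P,[.584,.09,1.64],B)
E
```

```text
time: 12.18
ee_pos: [0.6464, 0.0136, -0.0182]
ee_rot: [1.151, 1.234, -1.148]
contact_force: [5.3, -8.1, -3.7]
width: 0.0001
time: 12.85
ee_pos: [0.5074, -0.0612, 0.0411]
ee_rot: [1.149, 1.251, -1.155]
contact_force: [-1.0, -0.6, -0.5]
width: 0.0004
scale [0.5768 0.098  1.6831] score 0.856 yaw err deg 1.88 gap centre mm 41.9 left offset mm -2.5
rear left pad [0.5197 0.0161] rear right pad [0.6508 0.0309] front L gap 44.7 front R gap 39.1
```

```bash
python3 -m inch '[{"linear":[0.01,0.02,-0.03],"dr":[0,0,0],"grip":0},{"linear":[0,0.02,-0.03],"dr":[0,0,0],"grip":0},{"linear":[0,0.016,0],"dr":[0,0,0],"grip":0},{"linear":[0,0.009,0],"dr":[0,0,0],"grip":0},{"linear":[0,0.008,0],"dr":[0,0,0],"grip":0},{"linear":[0,0.007,0],"dr":[0,0,0],"grip":0},{"linear":[0,0.007,0],"dr":[0,0,0],"grip":0}]'
python3 -m inch '[{"linear":[0,0,0],"dr":[0,0,0],"grip":0},{"linear":[0,-0.03,0],"dr":[0,0,0],"grip":0},{"linear":[0,-0.02,0.035],"dr":[0,0,0],"grip":0},{"linear":[0.03,-0.01,0.03],"dr":[0,0,0],"grip":0},{"linear":[0.035,0,0],"dr":[0,0,0],"grip":0},{"linear":[0.035,0,0],"dr":[0,0,0],"grip":0},{"linear":[0.026,0,0],"dr":[0,0,0],"grip":0},{"linear":[0,0,0],"dr":[0,0,0],"grip":0}]'
```

```text
time: 13.48
ee_pos: [0.5245, 0.0231, -0.0191]
ee_rot: [1.146, 1.243, -1.156]
contact_force: [-4.5, -8.2, -4.1]
width: -0.0003
time: 14.15
ee_pos: [0.6578, -0.0343, 0.0468]
ee_rot: [1.155, 1.238, -1.142]
contact_force: [1.4, -0.2, -1.0]
width: -0.0002
```

```bash
python3 -m inch '[{"linear":[-0.006,0,-0.033],"dr":[0,0,0],"grip":0},{"linear":[0,0.008,-0.033],"dr":[0,0,0],"grip":0},{"linear":[0,0.025,0],"dr":[0,0,0],"grip":0},{"linear":[0,0.013,0],"dr":[0,0,0],"grip":0},{"linear":[0,0.009,0],"dr":[0,0,0],"grip":0},{"linear":[-0.001,0.008,0],"dr":[0,0,0],"grip":0},{"linear":[-0.001,0.008,0],"dr":[0,0,0],"grip":0},{"linear":[-0.001,0.006,0],"dr":[0,0,0],"grip":0}]'
python3 -m inch '[{"linear":[0,0,0],"dr":[0,0,0],"grip":0},{"linear":[0,-0.03,0],"dr":[0,0,0],"grip":0},{"linear":[0,-0.02,0.035],"dr":[0,0,0],"grip":0},{"linear":[-0.03,-0.02,0.03],"dr":[0,0,0],"grip":0},{"linear":[-0.035,-0.01,0],"dr":[0,0,0],"grip":0},{"linear":[-0.035,0,0],"dr":[0,0,0],"grip":0},{"linear":[-0.03,0,0],"dr":[0,0,0],"grip":0},{"linear":[0,0,0],"dr":[0,0,0],"grip":0}]'
python3 - <<'E'
from h import *
c,im,d=snap('top');P=cloud(c,d);B=[.5639,.2293,.0795]
P[P[...,1]>.2]=np.nan
report(P,[.577,.123,1.66],B)
E
```

```text
time: 14.82
ee_pos: [0.6452, 0.0408, -0.0191]
ee_rot: [1.151, 1.235, -1.148]
contact_force: [5.2, -7.6, -4.4]
width: 0.0003
time: 15.48
ee_pos: [0.5069, -0.035, 0.0407]
ee_rot: [1.148, 1.25, -1.155]
contact_force: [-1.0, -0.3, -0.8]
width: 0.0001
scale [0.5766 0.1242 1.6596] score 0.947 yaw err deg 0.54 gap centre mm 15.7 left offset mm -4.3
rear left pad [0.5175 0.0437] rear right pad [0.649  0.0554] front L gap 16.5 front R gap 14.9
```

```bash
python3 -m inch '[{"linear":[0.01,0.02,-0.03],"dr":[0,0,0],"grip":0},{"linear":[0,0.02,-0.03],"dr":[0,0,0],"grip":0},{"linear":[0,0.016,0],"dr":[0,0,0],"grip":0},{"linear":[0,0.007,0],"dr":[0,0,0],"grip":0},{"linear":[-0.002,0.006,0],"dr":[0,0,0],"grip":0},{"linear":[-0.002,0.006,0],"dr":[0,0,0],"grip":0}]'
python3 -m inch '[{"linear":[0,0,0],"dr":[0,0,0],"grip":0},{"linear":[0,-0.03,0],"dr":[0,0,0],"grip":0},{"linear":[0,-0.02,0.035],"dr":[0,0,0],"grip":0},{"linear":[0.03,-0.01,0.03],"dr":[0,0,0],"grip":0},{"linear":[0.035,0,0],"dr":[0,0,0],"grip":0},{"linear":[0.035,0,0],"dr":[0,0,0],"grip":0},{"linear":[0.026,0,0],"dr":[0,0,0],"grip":0},{"linear":[0,0,0],"dr":[0,0,0],"grip":0}]'
python3 -m inch '[{"linear":[-0.006,0,-0.033],"dr":[0,0,0],"grip":0},{"linear":[0,0.008,-0.033],"dr":[0,0,0],"grip":0},{"linear":[0,0.025,0],"dr":[0,0,0],"grip":0},{"linear":[0,0.013,0],"dr":[0,0,0],"grip":0},{"linear":[0,0.008,0],"dr":[0,0,0],"grip":0},{"linear":[-0.002,0.006,0],"dr":[0,0,0],"grip":0},{"linear":[-0.002,0.005,0],"dr":[0,0,0],"grip":0}]'
```

```text
time: 16.03
ee_pos: [0.522, 0.0384, -0.019]
ee_rot: [1.148, 1.24, -1.152]
contact_force: [-0.7, -8.1, -3.1]
width: 0.0001
time: 16.7
ee_pos: [0.6522, -0.0198, 0.0458]
ee_rot: [1.155, 1.239, -1.143]
contact_force: [-0.0, -0.9, 0.2]
width: -0.0002
time: 17.28
ee_pos: [0.6385, 0.0442, -0.0199]
ee_rot: [1.151, 1.237, -1.148]
contact_force: [6.5, -9.0, -3.7]
width: -0.0004
```

```bash
python3 -m inch '[{"linear":[-0.001,0.004,0],"dr":[0,0,0],"grip":0},{"linear":[-0.001,0.004,0],"dr":[0,0,0],"grip":0},{"linear":[0,0,0],"dr":[0,0,0],"grip":0}]'
python3 -m inch '[{"linear":[0,-0.03,0],"dr":[0,0,0],"grip":0},{"linear":[0,-0.02,0.035],"dr":[0,0,0],"grip":0},{"linear":[-0.03,-0.02,0.03],"dr":[0,0,0],"grip":0},{"linear":[-0.035,-0.01,0],"dr":[0,0,0],"grip":0},{"linear":[-0.035,0,0],"dr":[0,0,0],"grip":0},{"linear":[-0.023,0,0],"dr":[0,0,0],"grip":0},{"linear":[0,0,0],"dr":[0,0,0],"grip":0}]'
python3 - <<'E'
from h import *
c,im,d=snap('top');P=cloud(c,d);B=[.5639,.2293,.0795]
P[P[...,1]>.209]=np.nan
report(P,[.577,.135,1.66],B)
E
```

```text
time: 17.53
ee_pos: [0.637, 0.0497, -0.0198]
ee_rot: [1.151, 1.238, -1.146]
contact_force: [4.3, -5.2, -1.9]
width: -0.0002
time: 18.12
ee_pos: [0.5079, -0.0262, 0.0404]
ee_rot: [1.148, 1.25, -1.151]
contact_force: [-0.8, -0.2, 0.5]
width: -0.0001
scale [0.573  0.134  1.6263] score 0.947 yaw err deg -1.38 gap centre mm 5.7 left offset mm -1.5
rear left pad [0.5113 0.0554] rear right pad [0.6431 0.0628] front L gap 3.7 front R gap 7.8
```

```bash
python3 -m inch '[{"linear":[0.003,0.02,-0.03],"dr":[0,0,0],"grip":0},{"linear":[0,0.02,-0.03],"dr":[0,0,0],"grip":0},{"linear":[0,0.02,0],"dr":[0,0,0],"grip":0},{"linear":[0,0.007,0],"dr":[0,0,0],"grip":0},{"linear":[-0.001,0.004,0],"dr":[0,0,0],"grip":0},{"linear":[0,0,0],"dr":[0,0,0],"grip":0}]'
python3 -m inch '[{"linear":[0,-0.03,0],"dr":[0,0,0],"grip":0},{"linear":[0,-0.02,0.035],"dr":[0,0,0],"grip":0},{"linear":[0.03,-0.01,0.03],"dr":[0,0,0],"grip":0},{"linear":[0.035,0,0],"dr":[0,0,0],"grip":0},{"linear":[0.035,0,0],"dr":[0,0,0],"grip":0},{"linear":[0.027,0,0],"dr":[0,0,0],"grip":0},{"linear":[0,0,0],"dr":[0,0,0],"grip":0}]'
python3 -m inch '[{"linear":[0,0,-0.033],"dr":[0,0,0],"grip":0},{"linear":[0,0.01,-0.033],"dr":[0,0,0],"grip":0},{"linear":[0,0.025,0],"dr":[0,0,0],"grip":0},{"linear":[0,0.015,0],"dr":[0,0,0],"grip":0},{"linear":[0,0.01,0],"dr":[0,0,0],"grip":0},{"linear":[0,0,0],"dr":[0,0,0],"grip":0}]'
```

```text
time: 18.67
ee_pos: [0.5173, 0.0441, -0.0197]
ee_rot: [1.148, 1.248, -1.143]
contact_force: [0.0, -0.6, -0.4]
width: 0.0001
time: 19.25
ee_pos: [0.6484, -0.0166, 0.0449]
ee_rot: [1.154, 1.243, -1.14]
contact_force: [0.9, -0.6, 0.5]
width: 0.0002
time: 19.75
ee_pos: [0.6431, 0.0467, -0.0208]
ee_rot: [1.149, 1.249, -1.14]
contact_force: [0.2, -1.1, 0.3]
width: -0.0001
```

```bash
python3 -m inch '[{"linear":[-0.001,0.004,0],"dr":[0,0,0],"grip":0},{"linear":[0,0.003,0],"dr":[0,0,0],"grip":0},{"linear":[0,0,0],"dr":[0,0,0],"grip":0}]'
python3 -m inch '[{"linear":[0,0.002,0],"dr":[0,0,0],"grip":0},{"linear":[0,0,0],"dr":[0,0,0],"grip":0}]'
python3 -m inch '[{"linear":[0,0.002,0],"dr":[0,0,0],"grip":0},{"linear":[0,0,0],"dr":[0,0,0],"grip":0}]'
```

```text
time: 20.0
ee_pos: [0.6416, 0.0501, -0.0212]
ee_rot: [1.149, 1.245, -1.145]
contact_force: [-0.1, -4.1, 2.5]
width: -0.0002
time: 20.17
ee_pos: [0.6416, 0.0501, -0.0212]
ee_rot: [1.148, 1.243, -1.148]
contact_force: [-1.4, -9.0, 5.2]
width: 0.0002
time: 20.33
ee_pos: [0.6419, 0.0508, -0.0212]
ee_rot: [1.147, 1.242, -1.148]
contact_force: [-1.0, -8.8, 5.2]
width: -0.0
```

```bash
python3 -m inch '[{"linear":[0,0.003,0],"dr":[0,0,0],"grip":0},{"linear":[0,0,0],"dr":[0,0,0],"grip":0}]'
python3 -m inch '[{"linear":[0,0.003,0],"dr":[0,0,0],"grip":0},{"linear":[0,0,0],"dr":[0,0,0],"grip":0}]'
python3 -m inch '[{"linear":[0,0.003,0],"dr":[0,0,0],"grip":0},{"linear":[0,0,0],"dr":[0,0,0],"grip":0}]'
```

```text
time: 20.5
ee_pos: [0.6426, 0.0523, -0.0212]
ee_rot: [1.147, 1.243, -1.146]
contact_force: [1.5, -9.9, 4.2]
width: -0.0003
time: 20.67
ee_pos: [0.6433, 0.0541, -0.0212]
ee_rot: [1.147, 1.244, -1.143]
contact_force: [2.0, -9.6, 3.7]
width: 0.0
time: 20.83
ee_pos: [0.6437, 0.056, -0.0211]
ee_rot: [1.146, 1.245, -1.14]
contact_force: [3.8, -9.5, 2.4]
width: 0.0003
```

```bash
python3 -m inch '[{"linear":[0,0.003,0],"dr":[0,0,0],"grip":0},{"linear":[0,0,0],"dr":[0,0,0],"grip":0}]'
python3 -m inch '[{"linear":[0,-0.03,0],"dr":[0,0,0],"grip":0},{"linear":[0,-0.02,0.035],"dr":[0,0,0],"grip":0},{"linear":[-0.03,-0.02,0.03],"dr":[0,0,0],"grip":0},{"linear":[-0.035,-0.01,0],"dr":[0,0,0],"grip":0},{"linear":[-0.035,0,0],"dr":[0,0,0],"grip":0},{"linear":[-0.026,0,0],"dr":[0,0,0],"grip":0},{"linear":[0,0,0],"dr":[0,0,0],"grip":0}]'
python3 - <<'E'
from h import *
c,im,d=snap('top');P=cloud(c,d);B=[.5639,.2293,.0795]
P[P[...,1]>.212]=np.nan
report(P,[.575,.139,1.65],B)
E
```

```text
time: 21.0
ee_pos: [0.6438, 0.0564, -0.0211]
ee_rot: [1.144, 1.245, -1.14]
contact_force: [3.4, -13.4, 3.6]
width: -0.0004
time: 21.58
ee_pos: [0.5106, -0.0157, 0.0381]
ee_rot: [1.143, 1.264, -1.142]
contact_force: [-1.0, 0.6, -0.6]
width: -0.0
scale [0.5724 0.1387 1.6481] score 0.947 yaw err deg -0.13 gap centre mm 1.0 left offset mm -1.3
rear left pad [0.5124 0.0588] rear right pad [0.644 0.069] front L gap 0.8 front R gap 1.2
```

```bash
python3 -m inch '[{"linear":[0,0.02,-0.03],"dr":[0,0,0],"grip":0},{"linear":[0,0.02,-0.029],"dr":[0,0,0],"grip":0},{"linear":[0,0.015,0],"dr":[0,0,0],"grip":0},{"linear":[0,0.005,0],"dr":[0,0,0],"grip":0},{"linear":[0,0.003,0],"dr":[0,0,0],"grip":0},{"linear":[0,0,0],"dr":[0,0,0],"grip":0}]'
python3 -m inch '[{"linear":[0,0.003,0],"dr":[0,0,0],"grip":0},{"linear":[0,0,0],"dr":[0,0,0],"grip":0}]'
python3 -m inch '[{"linear":[0,0.003,0],"dr":[0,0,0],"grip":0},{"linear":[0,0,0],"dr":[0,0,0],"grip":0}]'
```

```text
time: 22.13
ee_pos: [0.5182, 0.0465, -0.0205]
ee_rot: [1.141, 1.256, -1.138]
contact_force: [-1.1, -3.9, -2.7]
width: 0.0
time: 22.3
ee_pos: [0.5183, 0.0465, -0.0203]
ee_rot: [1.14, 1.251, -1.142]
contact_force: [-1.3, -11.5, -3.7]
width: -0.0001
time: 22.47
ee_pos: [0.5183, 0.0465, -0.0202]
ee_rot: [1.138, 1.251, -1.143]
contact_force: [-1.9, -13.9, -3.1]
width: -0.0001
```

```bash
python3 -m inch '[{"linear":[0,0.004,0],"dr":[0,0,0],"grip":0},{"linear":[0,0.003,0],"dr":[0,0,0],"grip":0},{"linear":[0,0,0],"dr":[0,0,0],"grip":0}]'
python3 -m inch '[{"linear":[0,-0.04,0],"dr":[0,0,0],"grip":0},{"linear":[0,-0.02,0.035],"dr":[0,0,0],"grip":0},{"linear":[0.03,-0.01,0.03],"dr":[0,0,0],"grip":0},{"linear":[0.035,0,0],"dr":[0,0,0],"grip":0},{"linear":[0.035,0,0],"dr":[0,0,0],"grip":0},{"linear":[0.027,0,0],"dr":[0,0,0],"grip":0},{"linear":[0,0,0],"dr":[0,0,0],"grip":0}]'
```

```text
time: 22.72
ee_pos: [0.5183, 0.0465, -0.0202]
ee_rot: [1.133, 1.25, -1.144]
contact_force: [-1.6, -23.0, -1.6]
width: -0.0003
time: 23.3
ee_pos: [0.6518, -0.0143, 0.0451]
ee_rot: [1.147, 1.256, -1.123]
contact_force: [1.3, 0.6, -0.3]
width: -0.0001
```

```bash
python3 -m inch '[{"linear":[-0.004,0,-0.033],"dr":[0,0,0],"grip":0},{"linear":[0,0.01,-0.033],"dr":[0,0,0],"grip":0},{"linear":[0,0.025,0],"dr":[0,0,0],"grip":0},{"linear":[0,0.018,0],"dr":[0,0,0],"grip":0},{"linear":[0,0.01,0],"dr":[0,0,0],"grip":0},{"linear":[0,0.005,0],"dr":[0,0,0],"grip":0},{"linear":[0,0,0],"dr":[0,0,0],"grip":0}]'
python3 -m inch '[{"linear":[0,0.004,0],"dr":[0,0,0],"grip":0},{"linear":[0,0,0],"dr":[0,0,0],"grip":0}]'
python3 -m inch '[{"linear":[0,0.004,0],"dr":[0,0,0],"grip":0},{"linear":[0,0,0],"dr":[0,0,0],"grip":0}]'
```

```text
time: 23.88
ee_pos: [0.6414, 0.0553, -0.0214]
ee_rot: [1.142, 1.263, -1.126]
contact_force: [-0.2, -0.9, 0.5]
width: 0.0003
time: 24.05
ee_pos: [0.6412, 0.0566, -0.0215]
ee_rot: [1.142, 1.26, -1.13]
contact_force: [0.6, -3.2, 1.8]
width: -0.0001
time: 24.22
ee_pos: [0.6412, 0.0565, -0.0215]
ee_rot: [1.139, 1.254, -1.136]
contact_force: [-0.4, -12.9, 4.3]
width: 0.0001
```

```bash
python3 -m inch '[{"linear":[0,0.006,0],"dr":[0,0,0],"grip":0},{"linear":[0,0,0],"dr":[0,0,0],"grip":0}]'
python3 -m inch '[{"linear":[0,-0.04,0],"dr":[0,0,0],"grip":0},{"linear":[0,-0.02,0.035],"dr":[0,0,0],"grip":0},{"linear":[-0.03,-0.025,0.035],"dr":[0,0,0],"grip":0},{"linear":[-0.03,-0.025,0.035],"dr":[0,0,0],"grip":1},{"linear":[-0.03,-0.025,0.03],"dr":[0,0,0],"grip":1},{"linear":[-0.03,0,0.03],"dr":[0,0,0],"grip":1},{"linear":[-0.03,0,0],"dr":[0,0,0],"grip":1},{"linear":[0,0,0],"dr":[0,0,0],"grip":1}]' 60
cat >> h.py <<'E'
def cartons(P,xs,zc=.048):
    for x in xs:
        pts=sel(P,x,.1,zc-.008,zc+.008)
        b=max((fitrect(pts,[(0,0,.065,.032)],[*x[:2],a]) for a in np.radians([-30,-10,10,30])),key=lambda t:t[1]) if len(pts)>50 else None
        print('carton',x,b and (np.round(b[0],4),'deg',round(np.degrees(b[0][2]),1),round(b[1],2),len(pts)))
B=np.array([.5639,.2293,.0795])
CS=[(.606,-.203),(.437,-.2215),(.44,-.337),(.535,-.459)]
E
python3 - <<'E'
from h import *
c,im,d=snap('top','t5.png');P=cloud(c,d)
cartons(P,CS)
P[P[...,1]>.212]=np.nan
report(P,[.575,.139,1.65],B)
print(ctrl.sense()['ee_pos'])
E
```

```text
time: 24.38
ee_pos: [0.6411, 0.0561, -0.0213]
ee_rot: [1.133, 1.245, -1.145]
contact_force: [-0.3, -27.1, 6.2]
width: -0.0001
time: 25.05
ee_pos: [0.5022, -0.0532, 0.1244]
ee_rot: [1.143, 1.265, -1.133]
contact_force: [-1.5, 0.6, -1.1]
width: 0.0607
carton (0.606, -0.203) (array([ 0.6058, -0.2033, -0.2106]), 'deg', np.float64(-12.1), np.float64(0.9), 1123)
carton (0.437, -0.2215) (array([ 0.4371, -0.2216,  0.2401]), 'deg', np.float64(13.8), np.float64(0.75), 1373)
carton (0.44, -0.337) (array([ 0.4397, -0.3371,  0.0239]), 'deg', np.float64(1.4), np.float64(0.75), 1318)
carton (0.535, -0.459) (array([ 0.5351, -0.4592, -0.0207]), 'deg', np.float64(-1.2), np.float64(0.89), 1086)
scale [0.5718 0.1376 1.6462] score 0.941 yaw err deg -0.24 gap centre mm 2.1 left offset mm -0.5
rear left pad [0.5116 0.0578] rear right pad [0.6432 0.0677] front L gap 1.7 front R gap 2.4
[ 0.5050541  -0.05306903  0.12399511]
```

View pics/t5.png

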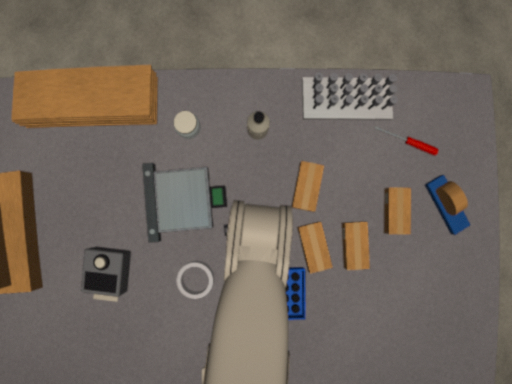

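The view shows the scale at (182,200) against the bar at (150,202), with all four cartons undisturbed. Next is the carton at (308,186).

```bash
cat >> h.py <<'E'
def delta(x,y,z,yaw_deg):
    # shift to bring the TCP to (x,y,z) and turn so that the jaw axis is square to a carton of that yaw, tool down
    s=ctrl.sense(); M=R.from_rotvec(s['ee_rot']); m=M.as_matrix()
    j=np.radians(yaw_deg-90); Z=np.array([np.cos(j),np.sin(j),0])
    if Z@m[:,2]<0: Z=-Z
    X=np.array([0,0,-1.]); T=np.column_stack([X,np.cross(Z,X),Z])
    dr=np.degrees((R.from_matrix(T)*M.inv()).as_rotvec())
    print('shift',np.round(np.array([x,y,z])-s['ee_pos'],4),'dr',np.round(dr,1),'width',round(float(s['width']),4),'q6',round(float(s['joint_pos'][5]),2))
E
python3 -c "
from h import *
delta(.6058,-.2033,.06,-12.1)"
```

```text
shift [ 0.1007 -0.1502 -0.064 ] dr [ -0.6   0.  -17.8] width 0.0675 q6 2.93
```

```bash
python3 -m inch '[{"linear":[0.012,-0.02,0],"dr":[0,0,7.05],"grip":1},{"linear":[0.012,-0.02,0],"dr":[0,0,7.05],"grip":1},{"linear":[0.012,-0.02,0],"dr":[0,0,7.05],"grip":1},{"linear":[0.012,-0.02,0],"dr":[0,0,7.05],"grip":1},{"linear":[0.012,-0.02,0],"dr":[0,0,7.05],"grip":1},{"linear":[0.012,-0.02,0],"dr":[0,0,7.05],"grip":1},{"linear":[0.012,-0.015,0],"dr":[0,0,7.05],"grip":1},{"linear":[0.012,-0.015,0],"dr":[0,0,7.05],"grip":1}]' 60
python3 -m inch '[{"linear":[0,0,0],"dr":[0,0,7.05],"grip":1},{"linear":[0,0,0],"dr":[0,0,7.05],"grip":1},{"linear":[0,0,0],"dr":[0,0,7.05],"grip":1},{"linear":[0,0,0],"dr":[0,0,7.05],"grip":1},{"linear":[0,0,0],"dr":[0,0,7.05],"grip":1},{"linear":[0,0,0],"dr":[0,0,7.05],"grip":1},{"linear":[0,0,0],"dr":[0,0,7.05],"grip":1},{"linear":[0,0,0],"dr":[0,0,7.05],"grip":1}]'
python3 -m inch '[{"linear":[0,0,0],"dr":[0,0,7.05],"grip":1},{"linear":[0,0,0],"dr":[0,0,7.05],"grip":1},{"linear":[0,0,0],"dr":[0,0,7.05],"grip":1},{"linear":[0,0,0],"dr":[0,0,7.05],"grip":1},{"linear":[0,0,0],"dr":[0,0,7.05],"grip":1},{"linear":[0,0,0],"dr":[0,0,7.05],"grip":1},{"linear":[0,0,0],"dr":[0,0,7.05],"grip":1},{"linear":[0,0,0],"dr":[0,0,0],"grip":1}]'
python3 -c "
from h import *
delta(.6058,-.2033,.03,-12.1)
c,im,d=snap('wrist','w6.png');P=cloud(c,d)
cartons(P,CS[:1])
for r in ctrl.pinpoint('carton1_center','wrist')[:3]: print(r['p'],at_z(c,*r['at'],.024))"
```

```text
time: 25.77
ee_pos: [0.6051, -0.2039, 0.1221]
ee_rot: [0.379, 1.548, -0.374]
contact_force: [0.4, 0.2, 0.4]
width: 0.0851
time: 26.43
ee_pos: [0.6046, -0.2027, 0.1221]
ee_rot: [-0.398, 1.544, 0.395]
contact_force: [-0.4, -0.2, 0.2]
width: 0.0854
time: 27.1
ee_pos: [0.6045, -0.2027, 0.1222]
ee_rot: [-1.061, 1.308, 1.05]
contact_force: [-0.0, 0.0, -0.6]
width: 0.0853
shift [ 0.0013 -0.0006 -0.0922] dr [ 0.6 -0.1 -0.2] width 0.0853 q6 -0.11
carton (0.606, -0.203) (array([ 0.6046, -0.2053, -0.2092]), 'deg', np.float64(-12.0), np.float64(0.91), 11207)
0.97 [ 0.60915302 -0.20523689  0.024     ]
```

View pics/w6.png

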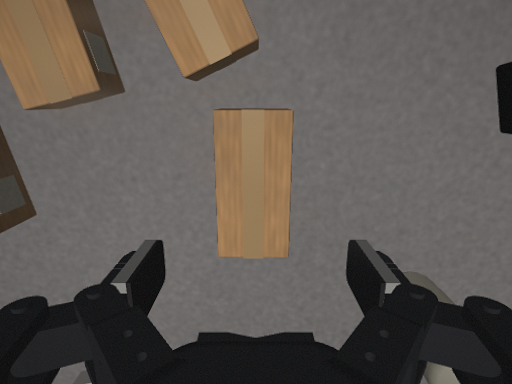

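The view shows the carton squarely between the open jaws, centred at (253,183). I descend and grip.

```bash
python3 -m inch '[{"linear":[0,-0.001,-0.04],"dr":[0,0,0],"grip":1},{"linear":[0,0,-0.04],"dr":[0,0,0],"grip":1},{"linear":[0,0,-0.04],"dr":[0,0,0],"grip":1},{"linear":[0,0,-0.025],"dr":[0,0,0],"grip":1},{"linear":[0,0,-0.012],"dr":[0,0,0],"grip":1},{"linear":[0,0,0],"dr":[0,0,0],"grip":1}]'
python3 -m inch '[{"linear":[0,0,0],"dr":[0,0,0],"grip":0},{"linear":[0,0,0],"dr":[0,0,0],"grip":0},{"linear":[0,0,0],"dr":[0,0,0],"grip":0},{"linear":[0,0,0],"dr":[0,0,0],"grip":0},{"linear":[0,0,0],"dr":[0,0,0],"grip":0}]' 60
```

```text
time: 27.7
ee_pos: [0.601, -0.2025, -0.038]
ee_rot: [-1.054, 1.314, 1.053]
contact_force: [-0.5, -0.6, -1.2]
width: 0.0852
time: 28.12
ee_pos: [0.6061, -0.2042, -0.0315]
ee_rot: [-1.063, 1.307, 1.045]
contact_force: [0.2, -1.8, 6.4]
width: 0.0634
```

```bash
python3 -m inch '[{"linear":[0,0,0.03],"dr":[0,0,0],"grip":0},{"linear":[0,0,0.035],"dr":[0,0,0],"grip":0},{"linear":[0,0,0.035],"dr":[0,0,0],"grip":0},{"linear":[0,0,0],"dr":[0,0,0],"grip":0}]'
python3 -m inch '[{"linear":[-0.004,0.038,0],"dr":[0,0,2.1],"grip":0},{"linear":[-0.004,0.038,0],"dr":[0,0,2.1],"grip":0},{"linear":[-0.004,0.038,0],"dr":[0,0,2.1],"grip":0},{"linear":[-0.004,0.038,0],"dr":[0,0,2.1],"grip":0},{"linear":[-0.004,0.038,0],"dr":[0,0,2.1],"grip":0},{"linear":[-0.004,0.038,0],"dr":[0,0,2.1],"grip":0},{"linear":[-0.004,0.038,0],"dr":[0,0,2.1],"grip":0},{"linear":[-0.004,0.038,0],"dr":[0,0,2.1],"grip":0}]'
python3 -m inch '[{"linear":[-0.002,0.032,0],"dr":[0,0,0],"grip":0},{"linear":[0,0,0],"dr":[0,0,0],"grip":0},{"linear":[0,0,0],"dr":[0,0,0],"grip":0}]'
python3 -c "
from h import *
delta(.572,.1385,.0135,4.55)
c,im,d=snap('top','t7.png');P=cloud(c,d)
z=np.nanmedian(sel(P,(.572,.1385),.02,.05,.2).size)
m=(np.hypot(P[...,0]-.572,P[...,1]-.1385)<.08)&(P[...,2]>.06);print(np.percentile(P[m][:,2],[5,25,50,75]))
for t in (.10,.14): cartons(P,[(.572,.1385)],t)"
```

```text
time: 28.45
ee_pos: [0.6089, -0.2051, 0.0746]
ee_rot: [-1.069, 1.302, 1.038]
contact_force: [3.2, -0.7, 0.1]
width: 0.0633
time: 29.12
ee_pos: [0.5711, 0.1023, 0.066]
ee_rot: [-1.28, 1.175, 1.266]
contact_force: [0.7, -0.6, -1.8]
width: 0.0633
time: 29.37
ee_pos: [0.5692, 0.1346, 0.0658]
ee_rot: [-1.282, 1.174, 1.268]
contact_force: [0.8, 0.2, -1.5]
width: 0.0631
shift [ 0.0028  0.0039 -0.0523] dr [ 0.6  0.1 -0.5] width 0.0631 q6 0.15
[0.14567955 0.51307634 0.54668572 0.56291222]
carton (0.572, 0.1385) None
carton (0.572, 0.1385) (array([0.5714, 0.1231, 0.0896]), 'deg', np.float64(5.1), np.float64(0.94), 440)
```

```bash
python3 -m inch '[{"linear":[0.003,0.004,-0.02],"dr":[0,0,0],"grip":0},{"linear":[0,0,-0.02],"dr":[0,0,0],"grip":0},{"linear":[0,0,-0.006],"dr":[0,0,0],"grip":0},{"linear":[0,0,0],"dr":[0,0,0],"grip":0},{"linear":[0,0,0],"dr":[0,0,0],"grip":0}]'
python3 -m inch '[{"linear":[0,0,-0.003],"dr":[0,0,0],"grip":0},{"linear":[0,0,0],"dr":[0,0,0],"grip":0}]'
python3 -m inch '[{"linear":[0,0,-0.003],"dr":[0,0,0],"grip":0},{"linear":[0,0,0],"dr":[0,0,0],"grip":0}]'
```

```text
time: 29.83
ee_pos: [0.5726, 0.1352, 0.0198]
ee_rot: [-1.277, 1.178, 1.264]
contact_force: [0.1, -0.1, -1.6]
width: 0.0635
time: 30.0
ee_pos: [0.5736, 0.1362, 0.0177]
ee_rot: [-1.278, 1.175, 1.263]
contact_force: [-0.1, -0.2, -2.3]
width: 0.0636
time: 30.17
ee_pos: [0.573, 0.1365, 0.014]
ee_rot: [-1.278, 1.176, 1.265]
contact_force: [0.5, -0.3, -1.6]
width: 0.0633
```

```bash
python3 -m inch '[{"linear":[-0.001,0.002,-0.002],"dr":[0,0,0],"grip":0},{"linear":[0,0,0],"dr":[0,0,0],"grip":0}]'
python3 -m inch '[{"linear":[0,0,-0.002],"dr":[0,0,0],"grip":0},{"linear":[0,0,0],"dr":[0,0,0],"grip":0}]'
python3 -m inch '[{"linear":[0,0,-0.002],"dr":[0,0,0],"grip":0},{"linear":[0,0,0],"dr":[0,0,0],"grip":0}]'
```

```text
time: 30.33
ee_pos: [0.5731, 0.1377, 0.0136]
ee_rot: [-1.281, 1.175, 1.261]
contact_force: [-0.9, -4.3, 4.9]
width: 0.0638
time: 30.5
ee_pos: [0.5731, 0.1377, 0.0135]
ee_rot: [-1.281, 1.174, 1.261]
contact_force: [-5.8, -5.6, 15.4]
width: 0.0635
time: 30.67
ee_pos: [0.5732, 0.1377, 0.0135]
ee_rot: [-1.281, 1.173, 1.26]
contact_force: [-8.5, -7.1, 26.6]
width: 0.0631
```

```bash
python3 -m inch '[{"linear":[0,0,0.004],"dr":[0,0,0],"grip":0},{"linear":[0,0,0],"dr":[0,0,0],"grip":0.9},{"linear":[0,0,0],"dr":[0,0,0],"grip":1},{"linear":[0,0,0],"dr":[0,0,0],"grip":1},{"linear":[0,0,0.03],"dr":[0,0,0],"grip":1},{"linear":[0,0,0.04],"dr":[0,0,0],"grip":1},{"linear":[0,0,0.04],"dr":[0,0,0],"grip":1},{"linear":[0,0,0],"dr":[0,0,0],"grip":1}]'
python3 -m inch '[{"linear":[-0.012,-0.038,0],"dr":[0,0,1],"grip":1},{"linear":[-0.012,-0.038,0],"dr":[0,0,1],"grip":1},{"linear":[-0.012,-0.038,0],"dr":[0,0,1],"grip":1},{"linear":[-0.012,-0.038,0],"dr":[0,0,1],"grip":1},{"linear":[-0.014,-0.038,0],"dr":[0,0,1],"grip":1},{"linear":[-0.014,-0.038,0],"dr":[0,0,1],"grip":1},{"linear":[-0.014,-0.038,0],"dr":[0,0,1],"grip":1},{"linear":[-0.014,-0.038,0],"dr":[0,0,1],"grip":1}]'
python3 -m inch '[{"linear":[-0.016,-0.035,0],"dr":[0,0,1],"grip":1},{"linear":[-0.014,-0.02,0],"dr":[0,0,0.5],"grip":1},{"linear":[0,0,0],"dr":[0,0,0],"grip":1},{"linear":[0,0,0],"dr":[0,0,0],"grip":1}]'
python3 -c "
from h import *
c,im,d=snap('top','t8.png');P=cloud(c,d)
cartons(P,[(.572,.1385)],.093); cartons(P,CS[1:])
c,im,d=snap('wrist');Q=cloud(c,d);cartons(Q,CS[1:2])
P[(P[...,2]>.054)]=np.nan
P[P[...,1]>.212]=np.nan
report(P,[.572,.139,1.65],B)
delta(.4371,-.2216,-.032,13.8)"
```

```text
time: 31.33
ee_pos: [0.577, 0.14, 0.13]
ee_rot: [-1.283, 1.164, 1.256]
contact_force: [1.3, -0.5, 1.0]
width: 0.0856
time: 32.0
ee_pos: [0.4668, -0.1669, 0.1212]
ee_rot: [-1.381, 1.102, 1.367]
contact_force: [1.0, -0.8, 0.1]
width: 0.0854
time: 32.33
ee_pos: [0.437, -0.2213, 0.1212]
ee_rot: [-1.396, 1.089, 1.383]
contact_force: [0.2, -0.0, -0.3]
width: 0.0857
carton (0.572, 0.1385) (array([0.5735, 0.1392, 0.0845]), 'deg', np.float64(4.8), np.float64(0.9), 1233)
carton (0.437, -0.2215) (array([ 0.438 , -0.2151,  0.0977]), 'deg', np.float64(5.6), np.float64(0.78), 739)
carton (0.44, -0.337) (array([ 0.4719, -0.3592,  1.183 ]), 'deg', np.float64(67.8), np.float64(0.91), 468)
carton (0.535, -0.459) (array([ 0.5352, -0.4593, -0.0228]), 'deg', np.float64(-1.3), np.float64(0.89), 1088)
carton (0.437, -0.2215) (array([ 0.437 , -0.2235,  0.2325]), 'deg', np.float64(13.3), np.float64(0.74), 13870)
scale [0.5717 0.1375 1.6465] score 0.909 yaw err deg -0.22 gap centre mm 2.1 left offset mm -0.5
rear left pad [0.5116 0.0578] rear right pad [0.6432 0.0678] front L gap 1.8 front R gap 2.4
shift [-0.0009 -0.0017 -0.1534] dr [ 0.5  0.1 -0.5] width 0.0855 q6 -0.71
```

View pics/t8.png

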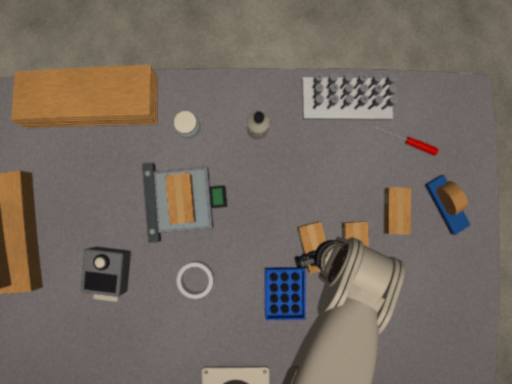

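```bash
python3 -m inch '[{"linear":[0,-0.001,-0.04],"dr":[0,0,-0.5],"grip":1},{"linear":[0,0,-0.04],"dr":[0,0,0],"grip":1},{"linear":[0,0,-0.04],"dr":[0,0,0],"grip":1},{"linear":[0,0,-0.025],"dr":[0,0,0],"grip":1},{"linear":[0,0,-0.008],"dr":[0,0,0],"grip":1},{"linear":[0,0,0],"dr":[0,0,0],"grip":1}]'
python3 -m inch '[{"linear":[0,0,0],"dr":[0,0,0],"grip":0},{"linear":[0,0,0],"dr":[0,0,0],"grip":0},{"linear":[0,0,0],"dr":[0,0,0],"grip":0},{"linear":[0,0,0],"dr":[0,0,0],"grip":0},{"linear":[0,0,0],"dr":[0,0,0],"grip":0}]' 60
python3 -m inch '[{"linear":[0,0,0.03],"dr":[0,0,0],"grip":0},{"linear":[0,0,0.035],"dr":[0,0,0],"grip":0},{"linear":[0,0,0.04],"dr":[0,0,0],"grip":0},{"linear":[0,0,0.035],"dr":[0,0,0],"grip":0},{"linear":[0,0,0],"dr":[0,0,0],"grip":0}]'
```

```text
time: 32.93
ee_pos: [0.4363, -0.2192, -0.0334]
ee_rot: [-1.39, 1.092, 1.385]
contact_force: [0.6, -0.5, 0.4]
width: 0.0857
time: 33.35
ee_pos: [0.4403, -0.2224, -0.0289]
ee_rot: [-1.397, 1.091, 1.373]
contact_force: [1.5, -0.2, 6.7]
width: 0.0633
time: 33.77
ee_pos: [0.4425, -0.224, 0.1168]
ee_rot: [-1.404, 1.09, 1.365]
contact_force: [1.2, -0.4, -2.9]
width: 0.0633
```

```bash
python3 -m inch '[{"linear":[0.0133,0.036,0],"dr":[0,0,-0.9],"grip":0},{"linear":[0.0133,0.036,0],"dr":[0,0,-0.9],"grip":0},{"linear":[0.0133,0.036,0],"dr":[0,0,-0.9],"grip":0},{"linear":[0.0133,0.036,0],"dr":[0,0,-0.9],"grip":0},{"linear":[0.0133,0.036,0],"dr":[0,0,-0.9],"grip":0},{"linear":[0.0133,0.036,0],"dr":[0,0,-0.9],"grip":0},{"linear":[0.0133,0.036,0],"dr":[0,0,-0.9],"grip":0},{"linear":[0.0133,0.036,0],"dr":[0,0,-0.9],"grip":0}]'
python3 -m inch '[{"linear":[0.0133,0.036,0],"dr":[0,0,-0.9],"grip":0},{"linear":[0.0133,0.036,0],"dr":[0,0,-0.9],"grip":0},{"linear":[0,0,0],"dr":[0,0,0],"grip":0},{"linear":[0,0,0],"dr":[0,0,0],"grip":0}]'
python3 -c "
from h import *
delta(.576,.139,.067,4.55)
s=ctrl.sense()
c,im,d=snap('wrist','w9.png');P=cloud(c,d)
zt=s['ee_pos'][2]+.077
cartons(P,[tuple(s['ee_pos'][:2])],zt)
m=(abs(P[...,2]-zt)<.02)&(np.hypot(P[...,0]-.575,P[...,1]-.139)<.09)
p=P[m];print(len(p),np.round(np.percentile(p,[1,50,99],axis=0),3))
"
```

```text
time: 34.43
ee_pos: [0.5439, 0.0683, 0.1086]
ee_rot: [-1.301, 1.161, 1.288]
contact_force: [0.2, -0.1, -2.1]
width: 0.0633
time: 34.77
ee_pos: [0.5705, 0.1405, 0.1079]
ee_rot: [-1.281, 1.175, 1.268]
contact_force: [0.8, -0.6, -2.6]
width: 0.0633
shift [ 0.0055 -0.0015 -0.0409] dr [ 0.6 -0.  -0.5] width 0.0633 q6 0.16
carton (np.float64(0.5705226617877923), np.float64(0.14054534172628885)) (array([0.5448, 0.1393, 0.0807]), 'deg', np.float64(4.6), np.float64(0.91), 42387)
53076 [[0.504 0.083 0.175]
 [0.551 0.139 0.185]
 [0.586 0.201 0.204]]
```

View pics/w9.png

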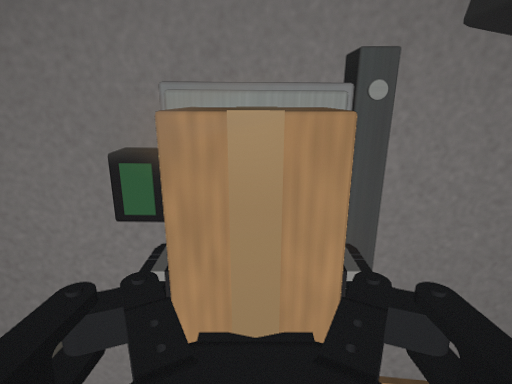

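```bash
python3 -m inch '[{"linear":[0.0045,-0.001,-0.015],"dr":[0,0,-0.4],"grip":0},{"linear":[0,0,-0.015],"dr":[0,0,0],"grip":0},{"linear":[0,0,-0.006],"dr":[0,0,0],"grip":0},{"linear":[0,0,0],"dr":[0,0,0],"grip":0},{"linear":[0,0,0],"dr":[0,0,0],"grip":0}]'
python3 -m inch '[{"linear":[0,0,-0.003],"dr":[0,0,0],"grip":0},{"linear":[0,0,0],"dr":[0,0,0],"grip":0}]'
python3 -m inch '[{"linear":[0,0,-0.003],"dr":[0,0,0],"grip":0},{"linear":[0,0,0],"dr":[0,0,0],"grip":0}]'
```

```text
time: 35.23
ee_pos: [0.5746, 0.1363, 0.0728]
ee_rot: [-1.272, 1.182, 1.26]
contact_force: [0.1, -0.1, -1.1]
width: 0.0635
time: 35.4
ee_pos: [0.5756, 0.1372, 0.0704]
ee_rot: [-1.273, 1.179, 1.259]
contact_force: [-0.4, 0.2, -3.4]
width: 0.0634
time: 35.57
ee_pos: [0.5753, 0.1375, 0.0669]
ee_rot: [-1.273, 1.179, 1.26]
contact_force: [-0.2, 0.2, -3.4]
width: 0.0638
```

```bash
python3 -m inch '[{"linear":[0,0.0015,-0.002],"dr":[0,0,0],"grip":0},{"linear":[0,0,0],"dr":[0,0,0],"grip":0}]'
python3 -m inch '[{"linear":[0,0,-0.002],"dr":[0,0,0],"grip":0},{"linear":[0,0,0],"dr":[0,0,0],"grip":0}]'
```

```text
time: 35.73
ee_pos: [0.5751, 0.1393, 0.0646]
ee_rot: [-1.273, 1.18, 1.26]
contact_force: [0.2, 0.2, -2.3]
width: 0.0633
time: 35.9
ee_pos: [0.5753, 0.1393, 0.0642]
ee_rot: [-1.274, 1.179, 1.26]
contact_force: [-2.9, 0.6, 5.2]
width: 0.0637
```

```bash
python3 -m inch '[{"linear":[0,0,0],"dr":[0,0,0],"grip":0.9},{"linear":[0,0,0],"dr":[0,0,0],"grip":1},{"linear":[0,0,0],"dr":[0,0,0],"grip":1},{"linear":[0,0,0.03],"dr":[0,0,0],"grip":1},{"linear":[0,0,0.035],"dr":[0,0,0],"grip":1},{"linear":[0,-0.02,0.015],"dr":[0,0,0],"grip":1},{"linear":[-0.008,-0.037,0],"dr":[0,0,-1],"grip":1},{"linear":[-0.01,-0.037,0],"dr":[0,0,-1],"grip":1}]'
python3 -m inch '[{"linear":[-0.01,-0.037,0],"dr":[0,0,-1],"grip":1},{"linear":[-0.01,-0.037,0],"dr":[0,0,0],"grip":1},{"linear":[-0.01,-0.037,0],"dr":[0,0,0],"grip":1},{"linear":[-0.01,-0.037,0],"dr":[0,0,0],"grip":1},{"linear":[-0.01,-0.037,0],"dr":[0,0,0],"grip":1},{"linear":[-0.012,-0.037,0],"dr":[0,0,0],"grip":1},{"linear":[-0.013,-0.037,0],"dr":[0,0,0],"grip":1},{"linear":[-0.013,-0.037,0],"dr":[0,0,0],"grip":1}]'
python3 -m inch '[{"linear":[-0.013,-0.037,0],"dr":[0,0,0],"grip":1},{"linear":[-0.013,-0.037,0],"dr":[0,0,0],"grip":1},{"linear":[-0.013,-0.012,0],"dr":[0,0,0],"grip":1},{"linear":[0,0,0],"dr":[0,0,0],"grip":1},{"linear":[0,0,0],"dr":[0,0,0],"grip":1}]'
python3 -c "
from h import *
c,im,d=snap('top','t10.png');P=cloud(c,d)
cartons(P,[(.572,.1385)],.141); cartons(P,CS[2:])
c,im,d=snap('wrist');Q=cloud(c,d);cartons(Q,CS[2:3])
delta(.4397,-.3371,-.03,1.4)"
```

```text
time: 36.57
ee_pos: [0.5592, 0.0451, 0.1446]
ee_rot: [-1.251, 1.192, 1.232]
contact_force: [-0.0, 0.1, -0.4]
width: 0.0849
time: 37.23
ee_pos: [0.4686, -0.2528, 0.143]
ee_rot: [-1.235, 1.205, 1.221]
contact_force: [0.8, -0.4, 0.8]
width: 0.0855
time: 37.65
ee_pos: [0.4296, -0.3378, 0.1427]
ee_rot: [-1.232, 1.206, 1.22]
contact_force: [0.3, 0.1, -0.5]
width: 0.085
carton (0.572, 0.1385) (array([0.5726, 0.1398, 0.0786]), 'deg', np.float64(4.5), np.float64(0.9), 1345)
carton (0.44, -0.337) (array([ 0.4399, -0.3363,  0.0067]), 'deg', np.float64(0.4), np.float64(0.88), 802)
carton (0.535, -0.459) (array([ 0.5351, -0.4593, -0.0175]), 'deg', np.float64(-1.0), np.float64(0.89), 1087)
carton (0.44, -0.337) (array([ 0.4393, -0.3389,  0.034 ]), 'deg', np.float64(1.9), np.float64(0.91), 9533)
shift [ 0.009  -0.0007 -0.1728] dr [ 0.6  0.  -0. ] width 0.0855 q6 -0.68
```

```bash
python3 -m inch '[{"linear":[0.008,-0.0005,-0.04],"dr":[0,0,0],"grip":1},{"linear":[0,0,-0.04],"dr":[0,0,0],"grip":1},{"linear":[0,0,-0.04],"dr":[0,0,0],"grip":1},{"linear":[0,0,-0.035],"dr":[0,0,0],"grip":1},{"linear":[0,0,-0.015],"dr":[0,0,0],"grip":1},{"linear":[0,0,0],"dr":[0,0,0],"grip":1}]'
python3 -m inch '[{"linear":[0,0,0],"dr":[0,0,0],"grip":0},{"linear":[0,0,0],"dr":[0,0,0],"grip":0},{"linear":[0,0,0],"dr":[0,0,0],"grip":0},{"linear":[0,0,0],"dr":[0,0,0],"grip":0},{"linear":[0,0,0],"dr":[0,0,0],"grip":0}]' 60
python3 -m inch '[{"linear":[0,0,0.03],"dr":[0,0,0],"grip":0},{"linear":[0,0,0.035],"dr":[0,0,0],"grip":0},{"linear":[0,0,0.04],"dr":[0,0,0],"grip":0},{"linear":[0,0,0.04],"dr":[0,0,0],"grip":0},{"linear":[0,0,0.04],"dr":[0,0,0],"grip":0},{"linear":[0,0,0],"dr":[0,0,0],"grip":0}]'
```

```text
time: 38.25
ee_pos: [0.4358, -0.3333, -0.0317]
ee_rot: [-1.229, 1.205, 1.232]
contact_force: [-0.4, 0.8, 0.4]
width: 0.0854
time: 38.67
ee_pos: [0.4402, -0.3383, -0.025]
ee_rot: [-1.238, 1.204, 1.218]
contact_force: [0.5, 0.5, 6.1]
width: 0.0633
time: 39.17
ee_pos: [0.4424, -0.3407, 0.1675]
ee_rot: [-1.248, 1.203, 1.207]
contact_force: [1.7, -1.0, -1.8]
width: 0.0636
```

```bash
python3 -m inch '[{"linear":[0.01,0.037,0],"dr":[0,0,0.7],"grip":0},{"linear":[0.01,0.037,0],"dr":[0,0,0.7],"grip":0},{"linear":[0.01,0.037,0],"dr":[0,0,0.7],"grip":0},{"linear":[0.01,0.037,0],"dr":[0,0,0.7],"grip":0},{"linear":[0.01,0.037,0],"dr":[0,0,0],"grip":0},{"linear":[0.01,0.037,0],"dr":[0,0,0],"grip":0},{"linear":[0.01,0.037,0],"dr":[0,0,0],"grip":0},{"linear":[0.01,0.037,0],"dr":[0,0,0],"grip":0}]'
python3 -m inch '[{"linear":[0.011,0.037,0],"dr":[0,0,0],"grip":0},{"linear":[0.011,0.037,0],"dr":[0,0,0],"grip":0},{"linear":[0.011,0.037,0],"dr":[0,0,0],"grip":0},{"linear":[0.011,0.037,0],"dr":[0,0,0],"grip":0},{"linear":[0.01,0.036,0],"dr":[0,0,0],"grip":0},{"linear":[0,0,0],"dr":[0,0,0],"grip":0},{"linear":[0,0,0],"dr":[0,0,0],"grip":0}]'
python3 -c "
from h import *
delta(.573,.139,.116,4.55)
s=ctrl.sense()
c,im,d=snap('wrist');P=cloud(c,d)
zt=s['ee_pos'][2]+.073
m=(abs(P[...,2]-zt)<.012)&(np.hypot(P[...,0]-.575,P[...,1]-.139)<.09)
p=P[m];print(len(p),np.round(np.percentile(p,[.2,1,50,99],axis=0),4))
"
```

```text
time: 39.83
ee_pos: [0.518, -0.0397, 0.1577]
ee_rot: [-1.27, 1.182, 1.257]
contact_force: [1.9, 0.2, -2.5]
width: 0.0634
time: 40.42
ee_pos: [0.5719, 0.1446, 0.157]
ee_rot: [-1.274, 1.181, 1.261]
contact_force: [-0.1, -0.4, -2.4]
width: 0.0633
shift [ 0.0011 -0.0056 -0.041 ] dr [ 0.6 -0.   0.1] width 0.0633 q6 0.18
40208 [[0.5063 0.095  0.219 ]
 [0.5076 0.1057 0.2228]
 [0.5458 0.1436 0.2299]
 [0.5913 0.187  0.2405]]
```

```bash
python3 -m inch '[{"linear":[0.001,-0.0045,-0.015],"dr":[0,0,0],"grip":0},{"linear":[0,0,-0.015],"dr":[0,0,0],"grip":0},{"linear":[0,0,-0.003],"dr":[0,0,0],"grip":0},{"linear":[0,0,0],"dr":[0,0,0],"grip":0},{"linear":[0,0,0],"dr":[0,0,0],"grip":0}]'
python3 -m inch '[{"linear":[0,0,-0.003],"dr":[0,0,0],"grip":0},{"linear":[0,0,0],"dr":[0,0,0],"grip":0},{"linear":[0,0,0],"dr":[0,0,0],"grip":0}]'
```

```text
time: 40.88
ee_pos: [0.5731, 0.1369, 0.1252]
ee_rot: [-1.27, 1.182, 1.256]
contact_force: [0.2, 0.6, -2.4]
width: 0.0633
time: 41.13
ee_pos: [0.5736, 0.1379, 0.1224]
ee_rot: [-1.271, 1.181, 1.257]
contact_force: [-0.5, 0.7, -2.8]
width: 0.0633
```

```bash
python3 -m inch '[{"linear":[-0.0005,0.0013,-0.003],"dr":[0,0,0],"grip":0},{"linear":[0,0,0],"dr":[0,0,0],"grip":0}]'
python3 -m inch '[{"linear":[0,0,-0.002],"dr":[0,0,0],"grip":0},{"linear":[0,0,0],"dr":[0,0,0],"grip":0}]'
python3 -m inch '[{"linear":[0,0,-0.002],"dr":[0,0,0],"grip":0},{"linear":[0,0,0],"dr":[0,0,0],"grip":0}]'
```

```text
time: 41.3
ee_pos: [0.5726, 0.1396, 0.1186]
ee_rot: [-1.271, 1.181, 1.258]
contact_force: [-0.6, 0.4, -3.4]
width: 0.0632
time: 41.47
ee_pos: [0.5725, 0.1394, 0.1164]
ee_rot: [-1.271, 1.182, 1.258]
contact_force: [-1.0, -0.1, -1.9]
width: 0.0633
time: 41.63
ee_pos: [0.5728, 0.1394, 0.116]
ee_rot: [-1.271, 1.181, 1.257]
contact_force: [-2.2, 0.1, 2.6]
width: 0.0631
```

```bash
python3 -m inch '[{"linear":[0,0,0],"dr":[0,0,0],"grip":0.9},{"linear":[0,0,0],"dr":[0,0,0],"grip":1},{"linear":[0,0,0],"dr":[0,0,0],"grip":1},{"linear":[0,0,0.03],"dr":[0,0,0],"grip":1},{"linear":[0,0,0.035],"dr":[0,0,0],"grip":1},{"linear":[0,-0.02,0.015],"dr":[0,0,0],"grip":1},{"linear":[-0.002,-0.037,0],"dr":[0,0,-1],"grip":1},{"linear":[-0.002,-0.037,0],"dr":[0,0,-1],"grip":1}]'
python3 -m inch '[{"linear":[-0.002,-0.038,0],"dr":[0,0,-1],"grip":1},{"linear":[-0.002,-0.038,0],"dr":[0,0,-1],"grip":1},{"linear":[-0.002,-0.038,0],"dr":[0,0,-1],"grip":1},{"linear":[-0.002,-0.038,0],"dr":[0,0,-0.6],"grip":1},{"linear":[-0.002,-0.038,0],"dr":[0,0,0],"grip":1},{"linear":[-0.002,-0.038,0],"dr":[0,0,0],"grip":1},{"linear":[-0.002,-0.038,0],"dr":[0,0,0],"grip":1},{"linear":[-0.002,-0.038,0],"dr":[0,0,0],"grip":1}]'
python3 -m inch '[{"linear":[-0.004,-0.038,-0.01],"dr":[0,0,0],"grip":1},{"linear":[-0.004,-0.038,-0.02],"dr":[0,0,0],"grip":1},{"linear":[-0.004,-0.038,-0.02],"dr":[0,0,0],"grip":1},{"linear":[-0.004,-0.038,0],"dr":[0,0,0],"grip":1},{"linear":[-0.004,-0.03,0],"dr":[0,0,0],"grip":1},{"linear":[0,0,0],"dr":[0,0,0],"grip":1},{"linear":[0,0,0],"dr":[0,0,0],"grip":1}]'
python3 -c "
from h import *
c,im,d=snap('top','t11.png');P=cloud(c,d)
cartons(P,[(.572,.1385)],.189); cartons(P,CS[3:])
c,im,d=snap('wrist');Q=cloud(c,d);cartons(Q,CS[3:])
delta(.5351,-.4593,-.027,-1.1)
P[P[...,2]>.054]=np.nan; P[P[...,1]>.212]=np.nan
report(P,[.572,.139,1.65],B)"
```

```text
time: 42.3
ee_pos: [0.5702, 0.0455, 0.1967]
ee_rot: [-1.249, 1.194, 1.23]
contact_force: [0.1, 0.6, -0.3]
width: 0.0853
time: 42.97
ee_pos: [0.5526, -0.2607, 0.195]
ee_rot: [-1.199, 1.228, 1.185]
contact_force: [1.1, 0.1, 0.1]
width: 0.0855
time: 43.55
ee_pos: [0.5321, -0.4401, 0.1451]
ee_rot: [-1.195, 1.23, 1.184]
contact_force: [-0.2, -0.3, 0.9]
width: 0.0855
carton (0.572, 0.1385) (array([0.5726, 0.1404, 0.0871]), 'deg', np.float64(5.0), np.float64(0.9), 1467)
carton (0.535, -0.459) (array([ 0.5351, -0.4585, -0.021 ]), 'deg', np.float64(-1.2), np.float64(0.88), 808)
carton (0.535, -0.459) (array([ 0.5341, -0.4618, -0.032 ]), 'deg', np.float64(-1.8), np.float64(0.91), 9468)
shift [ 0.002  -0.0216 -0.173 ] dr [ 0.6 -0.   0.3] width 0.0855 q6 -0.66
scale [0.5702 0.1373 1.6577] score 0.894 yaw err deg 0.42 gap centre mm 2.2 left offset mm 1.0
rear left pad [0.511  0.0569] rear right pad [0.6425 0.0683] front L gap 2.9 front R gap 1.6
```

```bash
python3 -m inch '[{"linear":[0.001,-0.02,-0.03],"dr":[0,0,0],"grip":1},{"linear":[0,-0.001,-0.04],"dr":[0,0,0],"grip":1},{"linear":[0,0,-0.04],"dr":[0,0,0],"grip":1},{"linear":[0,0,-0.04],"dr":[0,0,0],"grip":1},{"linear":[0,0,-0.02],"dr":[0,0,0],"grip":1},{"linear":[0,0,0],"dr":[0,0,0],"grip":1},{"linear":[0,0,0],"dr":[0,0,0],"grip":1}]'
python3 -m inch '[{"linear":[0,0,0],"dr":[0,0,0],"grip":0},{"linear":[0,0,0],"dr":[0,0,0],"grip":0},{"linear":[0,0,0],"dr":[0,0,0],"grip":0},{"linear":[0,0,0],"dr":[0,0,0],"grip":0},{"linear":[0,0,0],"dr":[0,0,0],"grip":0}]' 60
python3 -m inch '[{"linear":[0,0,0.03],"dr":[0,0,0],"grip":0},{"linear":[0,0,0.04],"dr":[0,0,0],"grip":0},{"linear":[0,0,0.04],"dr":[0,0,0],"grip":0},{"linear":[0,0,0.04],"dr":[0,0,0],"grip":0},{"linear":[0,0,0.04],"dr":[0,0,0],"grip":0},{"linear":[0,0.02,0.035],"dr":[0,0,0],"grip":0},{"linear":[0,0.03,0.02],"dr":[0,0,0],"grip":0},{"linear":[0,0,0],"dr":[0,0,0],"grip":0}]'
```

```text
time: 44.23
ee_pos: [0.534, -0.4569, -0.0246]
ee_rot: [-1.198, 1.228, 1.19]
contact_force: [0.4, -0.0, 0.9]
width: 0.0853
time: 44.65
ee_pos: [0.5368, -0.4612, -0.0193]
ee_rot: [-1.205, 1.227, 1.179]
contact_force: [0.1, -0.7, 6.2]
width: 0.0632
time: 45.32
ee_pos: [0.537, -0.4061, 0.2302]
ee_rot: [-1.209, 1.222, 1.179]
contact_force: [1.5, -1.5, -1.5]
width: 0.063
```

```bash
python3 -m inch '[{"linear":[0.0025,0.0365,0],"dr":[0,0,1],"grip":0},{"linear":[0.0025,0.0365,0],"dr":[0,0,1],"grip":0},{"linear":[0.0025,0.0365,0],"dr":[0,0,1],"grip":0},{"linear":[0.0025,0.0365,0],"dr":[0,0,1],"grip":0},{"linear":[0.0025,0.0365,0],"dr":[0,0,1],"grip":0},{"linear":[0.0025,0.0365,0],"dr":[0,0,0.7],"grip":0},{"linear":[0.0025,0.0365,0],"dr":[0,0,0],"grip":0},{"linear":[0.0025,0.0365,0],"dr":[0,0,0],"grip":0}]'
python3 -m inch '[{"linear":[0.003,0.0365,0],"dr":[0,0,0],"grip":0},{"linear":[0.003,0.0365,0],"dr":[0,0,0],"grip":0},{"linear":[0.003,0.0365,0],"dr":[0,0,0],"grip":0},{"linear":[0.003,0.0365,0],"dr":[0,0,0],"grip":0},{"linear":[0.003,0.0365,0],"dr":[0,0,0],"grip":0},{"linear":[0.003,0.035,0],"dr":[0,0,0],"grip":0},{"linear":[0,0,0],"dr":[0,0,0],"grip":0},{"linear":[0,0,0],"dr":[0,0,0],"grip":0}]'
python3 -c "
from h import *
delta(.575,.139,.1697,4.55)
s=ctrl.sense()
c,im,d=snap('wrist');P=cloud(c,d)
zt=s['ee_pos'][2]+.067
m=(abs(P[...,2]-zt)<.012)&(np.hypot(P[...,0]-.575,P[...,1]-.139)<.09)
p=P[m];print(len(p),np.round(np.percentile(p,[.2,1,50,99],axis=0),4))
"
```

```text
time: 45.98
ee_pos: [0.5535, -0.1152, 0.2217]
ee_rot: [-1.272, 1.18, 1.258]
contact_force: [1.1, 0.5, -3.3]
width: 0.063
time: 46.65
ee_pos: [0.5715, 0.1027, 0.2212]
ee_rot: [-1.275, 1.178, 1.262]
contact_force: [-0.1, -0.7, -3.3]
width: 0.0629
shift [ 0.0035  0.0363 -0.0515] dr [0.6 0.  0. ] width 0.0629 q6 0.1
38630 [[0.5042 0.0597 0.2774]
 [0.5054 0.067  0.2828]
 [0.5472 0.1022 0.2884]
 [0.5961 0.1383 0.2971]]
```

```bash
python3 -m inch '[{"linear":[0.003,0.036,0],"dr":[0,0,0],"grip":0},{"linear":[0,0,0],"dr":[0,0,0],"grip":0},{"linear":[0,0,-0.02],"dr":[0,0,0],"grip":0},{"linear":[0,0,-0.015],"dr":[0,0,0],"grip":0},{"linear":[0,0,-0.008],"dr":[0,0,0],"grip":0},{"linear":[0,0,0],"dr":[0,0,0],"grip":0},{"linear":[0,0,0],"dr":[0,0,0],"grip":0},{"linear":[0,0,0],"dr":[0,0,0],"grip":0}]'
```

```text
time: 47.37
ee_pos: [0.5757, 0.1358, 0.1793]
ee_rot: [-1.272, 1.18, 1.257]
contact_force: [-0.1, -0.2, -3.5]
width: 0.0631
```

```bash
python3 -m inch '[{"linear":[-0.001,0.0035,-0.004],"dr":[0,0,0],"grip":0},{"linear":[0,0,-0.002],"dr":[0,0,0],"grip":0},{"linear":[0,0,0],"dr":[0,0,0],"grip":0},{"linear":[0,0,0],"dr":[0,0,0],"grip":0}]'
python3 -m inch '[{"linear":[0,0,-0.002],"dr":[0,0,0],"grip":0},{"linear":[0,0,0],"dr":[0,0,0],"grip":0}]'
python3 -m inch '[{"linear":[0,0,-0.0015],"dr":[0,0,0],"grip":0},{"linear":[0,0,0],"dr":[0,0,0],"grip":0}]'
```

```text
time: 47.7
ee_pos: [0.574, 0.14, 0.1723]
ee_rot: [-1.272, 1.18, 1.259]
contact_force: [-0.9, -0.8, -3.0]
width: 0.0632
time: 47.87
ee_pos: [0.5742, 0.14, 0.1701]
ee_rot: [-1.272, 1.18, 1.259]
contact_force: [1.1, -0.7, -2.5]
width: 0.0632
time: 48.03
ee_pos: [0.5742, 0.14, 0.1699]
ee_rot: [-1.273, 1.179, 1.258]
contact_force: [-1.4, 0.5, 3.0]
width: 0.063
```

```bash
python3 -m inch '[{"linear":[0,0,0],"dr":[0,0,0],"grip":0.9},{"linear":[0,0,0],"dr":[0,0,0],"grip":1},{"linear":[0,0,0],"dr":[0,0,0],"grip":1},{"linear":[0,0,0.025],"dr":[0,0,0],"grip":1},{"linear":[0,0,0.03],"dr":[0,0,0],"grip":1},{"linear":[0,0,0.03],"dr":[0,0,0],"grip":1},{"linear":[0,0,0],"dr":[0,0,0],"grip":1}]'
python3 -m inch '[{"linear":[-0.035,0,0],"dr":[0,0,0],"grip":1},{"linear":[-0.035,0,0],"dr":[0,0,0],"grip":1},{"linear":[-0.035,0.01,0],"dr":[0,0,0],"grip":1},{"linear":[-0.035,0.02,0],"dr":[0,0,0],"grip":0},{"linear":[-0.02,0.03,0],"dr":[0,0,0],"grip":0},{"linear":[-0.01,0.035,0],"dr":[0,0,0],"grip":0},{"linear":[0,0.035,0],"dr":[0,0,0],"grip":0},{"linear":[0,0.035,0],"dr":[0,0,0],"grip":0}]'
python3 -c "
from h import *
c,im,d=snap('top');P=cloud(c,d)
cartons(P,[(.572,.1385)],.237)
for cam in ('top','scene'):
    c,im,d=snap(cam,cam+'12.png');Q=cloud(c,d)
    for r in ctrl.pinpoint('print_top',cam)[:2]: u,v=r['at'];print(cam,round(r['p'],2),[u,v],np.round(Q[int(v+.5),int(u+.5)],4),np.round(at_z(c,u,v,.108),4))
print(ctrl.sense()['ee_pos'])"
python3 -c "
import cv2
i=cv2.imread('pics/scene12.png')[150:340,180:440];cv2.imwrite('pics/s12.png',cv2.resize(i,(780,570)))"
```

```text
time: 48.62
ee_pos: [0.577, 0.1406, 0.2606]
ee_rot: [-1.275, 1.17, 1.251]
contact_force: [0.7, 0.3, 1.2]
width: 0.0856
time: 49.28
ee_pos: [0.4033, 0.3064, 0.2545]
ee_rot: [-1.272, 1.178, 1.258]
contact_force: [0.9, 0.9, 0.7]
width: 0.0258
carton (0.572, 0.1385) (array([0.5717, 0.1409, 0.0762]), 'deg', np.float64(4.4), np.float64(0.9), 1606)
top 0.45 [100.5, 258.1] [0.4165 0.3478 0.1018] [0.4169 0.347  0.108 ]
scene 0.49 [387.4, 247.3] [0.4106 0.3461 0.1061] [0.4116 0.3478 0.108 ]
[0.40387391 0.30464773 0.2533739 ]
```

View pics/s12.png

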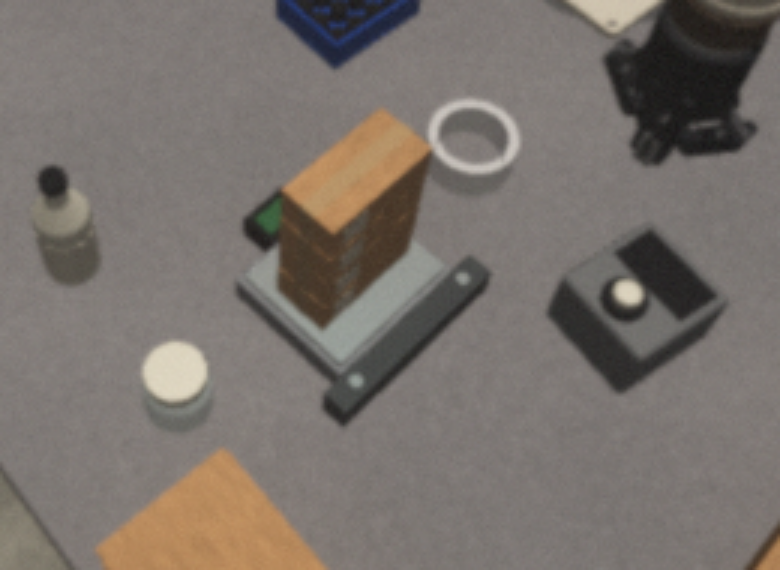

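The column at (355,215) stands straight on the pan, the scale is against the bar, and the bottle and jar are in place. The button is at (628,293). I check its position with the wrist camera.

```bash
python3 -m inch '[{"linear":[0.008,0.03,-0.02],"dr":[0,0,0],"grip":0},{"linear":[0,0.012,-0.03],"dr":[0,0,0],"grip":0},{"linear":[0,0,-0.03],"dr":[0,0,0],"grip":0},{"linear":[0,0,0],"dr":[0,0,0],"grip":0},{"linear":[0,0,0],"dr":[0,0,0],"grip":0}]' 60
python3 -c "
from h import *
s=ctrl.sense();print(s['ee_pos'],s['width'])
for cam in ('wrist','top'):
    c,im,d=snap(cam,cam+'13.png');Q=cloud(c,d)
    m=(im.min(2)>130)&(np.hypot(Q[...,0]-.414,Q[...,1]-.347)<.03)&(Q[...,2]>.092)&(Q[...,2]<.12)
    p=Q[m];print(cam,len(p),p.size and np.round(p.mean(0),4),p.size and np.round(np.percentile(p,[2,98],axis=0),4))
    for r in ctrl.pinpoint('print_top',cam)[:2]: u,v=r['at'];print(cam,round(r['p'],2),[u,v],np.round(at_z(c,u,v,.107),4))
"
```

```text
time: 49.95
ee_pos: [0.4112, 0.3446, 0.1726]
ee_rot: [-1.271, 1.186, 1.259]
contact_force: [-0.2, -0.5, 1.0]
width: 0.0
[0.41117057 0.34464341 0.17258723] 1.6959913444697656e-05
wrist 792 [0.4064 0.3503 0.1063] [[0.3946 0.3386 0.0976]
 [0.4187 0.3622 0.1078]]
wrist 0.57 [261.5, 189.1] [0.4106 0.3489 0.107 ]
top 47 [0.4061 0.3487 0.1079] [[0.396  0.3399 0.1047]
 [0.4147 0.3574 0.1117]]
top 0.63 [96.6, 263.6] [0.4022 0.3582 0.107 ]
```

View pics/wrist13.png

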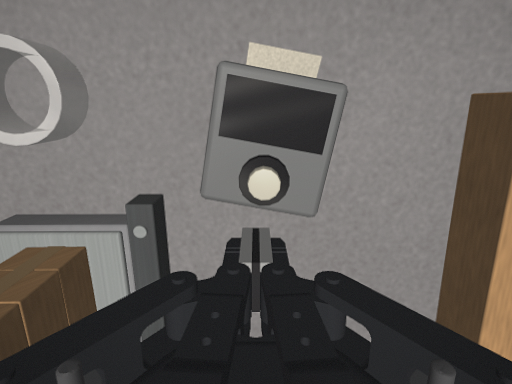

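```bash
python3 -m inch '[{"linear":[-0.005,0.005,-0.03],"dr":[0,0,0],"grip":0},{"linear":[0,0,-0.03],"dr":[0,0,0],"grip":0},{"linear":[0,0,-0.025],"dr":[0,0,0],"grip":0},{"linear":[0,0,0],"dr":[0,0,0],"grip":0},{"linear":[0,0,0],"dr":[0,0,0],"grip":0},{"linear":[0,0,0],"dr":[0,0,0],"grip":0}]'
```

```text
time: 50.65
ee_pos: [0.4085, 0.3529, 0.0911]
ee_rot: [-1.271, 1.177, 1.257]
contact_force: [0.0, 0.8, 0.6]
width: -0.0002
```

```bash
python3 -m inch '[{"linear":[-0.002,-0.003,-0.01],"dr":[0,0,0],"grip":0},{"linear":[0,0,-0.008],"dr":[0,0,0],"grip":0},{"linear":[0,0,0],"dr":[0,0,0],"grip":0},{"linear":[0,0,0],"dr":[0,0,0],"grip":0}]'
python3 -m inch '[{"linear":[0,0,-0.004],"dr":[0,0,0],"grip":0},{"linear":[0,0,0],"dr":[0,0,0],"grip":0}]'
python3 -m inch '[{"linear":[0,0,-0.003],"dr":[0,0,0],"grip":0},{"linear":[0,0,0],"dr":[0,0,0],"grip":0}]'
python3 -m inch '[{"linear":[0,0,-0.003],"dr":[0,0,0],"grip":0},{"linear":[0,0,0],"dr":[0,0,0],"grip":0}]'
```

```text
time: 50.98
ee_pos: [0.4062, 0.3497, 0.0722]
ee_rot: [-1.272, 1.178, 1.258]
contact_force: [0.6, -0.4, 2.4]
width: -0.0
time: 51.15
ee_pos: [0.4063, 0.3498, 0.0682]
ee_rot: [-1.272, 1.177, 1.257]
contact_force: [0.7, -0.3, 4.6]
width: 0.0001
time: 51.32
ee_pos: [0.4064, 0.3499, 0.0679]
ee_rot: [-1.272, 1.175, 1.257]
contact_force: [-3.8, -3.9, 20.5]
width: -0.0004
time: 51.48
ee_pos: [0.4065, 0.35, 0.0676]
ee_rot: [-1.272, 1.174, 1.256]
contact_force: [-8.5, -7.9, 36.9]
width: -0.0001
```

```bash
python3 -m inch '[{"linear":[0,0,0.02],"dr":[0,0,0],"grip":0},{"linear":[0,0,0.04],"dr":[0,0,0],"grip":0},{"linear":[0,0,0.04],"dr":[0,0,0],"grip":0},{"linear":[-0.03,-0.02,0.03],"dr":[0,0,0],"grip":0},{"linear":[-0.03,-0.02,0],"dr":[0,0,0],"grip":0},{"linear":[0,0,0],"dr":[0,0,0],"grip":0},{"linear":[0,0,0],"dr":[0,0,0],"grip":0}]'
python3 -c "
from h import *
c,im,d=snap('top','t14.png');P=cloud(c,d)
cartons(P,[(.572,.1385)],.237)
for n,x in (('jar',(.779,.129)),('spray',(.769,-.067))):
    m=(P[...,2]>.06)&(np.hypot(P[...,0]-x[0],P[...,1]-x[1])<.06);print(n,np.round(P[m].mean(0),3))
P[P[...,2]>.054]=np.nan; b=bar(P)[0];print(b); P[P[...,1]>.212]=np.nan
report(P,[.572,.139,1.65],B)
i=cv2.imread('pics/t14.png')[90:310,60:360];cv2.imwrite('pics/t14c.png',cv2.resize(i,(780,572)))
"
```

```text
time: 52.07
ee_pos: [0.3468, 0.3101, 0.1877]
ee_rot: [-1.272, 1.181, 1.259]
contact_force: [0.7, 0.0, -0.4]
width: 0.0004
carton (0.572, 0.1385) (array([0.5717, 0.1407, 0.0743]), 'deg', np.float64(4.3), np.float64(0.9), 1607)
jar [0.778 0.128 0.075]
spray [ 0.761 -0.067  0.125]
[0.56375509 0.22978068 0.08728162]
scale [0.5701 0.1316 1.6722] score 0.912 yaw err deg 1.25 gap centre mm 7.8 left offset mm 1.5
rear left pad [0.5121 0.0503] rear right pad [0.6434 0.0637] front L gap 9.7 front R gap 6.0
```

View pics/t14c.png

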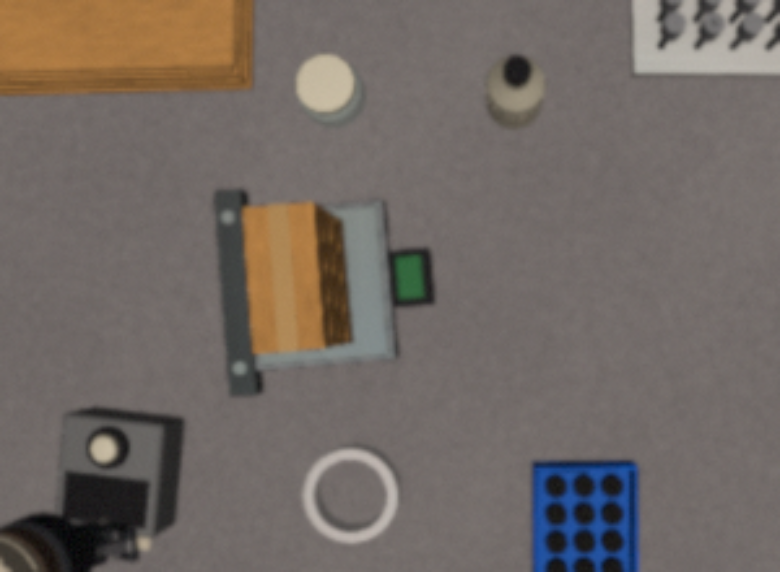

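```bash
python3 -c "
from h import *
ctrl.close_job(); print(ctrl.sense()['time'])"
```

```text
the job is handed in; nothing more can be done
the job is handed in; nothing more can be done
```

The job is handed in, at about 52 s on the robot's clock against the 210 s limit.

**Done**
- **Scale:** I walked it to the bar with alternating pushes on its two rear corner pads and never pushed on the display. At the end, each corner stopped dead with 23 N on the left and 27 N on the right; sliding had taken only about 10 N.
- **Cartons:** Four were present, and all four are stacked on the pan in one column.
- **Printer:** I pressed the button until it bottomed, with the force rising to 37 N at full travel, then moved the arm clear.

**Last checks**
- **Column:** The top carton was at (0.572, 0.141) m, and each carton sat within about 2 mm of the pan's centre when placed. Its yaw was 4.3°, against 4.6° for the bar.
- **Scale along the bar:** It sits within about 1 mm of the middle, measured before the column hid it.
- **Jar and bottle:** Neither was touched. The jar reads within 1 mm of its first position. The bottle reads about 8 mm nearer the robot in x, but the two readings were taken differently, and it looks unmoved in the pictures.

**Disagreements**
- **Fingertips:** They end about 39 mm above the reported TCP, so my first push passed over the scale without touching it. I allowed for the offset from then on.
- **Flushness:** The top camera read a gap of about 2 mm at the bar while the force test and the pictures showed contact. I trusted the contact. After stacking it read 8 mm, which I put down to the column hiding the scale's front; the display had not moved in the picture.

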